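# Press a laminated gear under staggered slotted weights

## Task

Set up the two-layer wooden gear for pressing: put the light gear layer flat down over the jig's two pegs, then the dark layer on it, then the red foot of the weight hanger on top over the same pegs. Hang every brass slotted disc that is on the bench on the hanger, flat and slid fully home on the stem, with slots staggered so that no two discs' slots point the same way (keep any two at least 60 degrees apart). When all of them are on, press the timer's green start button all the way down, leaving the stack as it is.

Things in the scene. Friction and masses are not known exactly. Their poses are not given: they have to be found in the camera images.
- jig: blue press jig fixed to the bench: block 150 (x) x 120 (y) x 20 mm high. Origin at the centre of its underside. Two steel alignment pegs, 10 mm diameter, stand on its top at x = +40 and -40 mm; they are straight for 36 mm, then taper for 10 mm to a 3 mm tip (tips 66 mm above the bench).
- jig_seat (a point): centre of the jig's top face, midway between the pegs, 20 mm above the bench; axes as the jig's
- gear_light: light plywood wooden gear layer, flat, 120 mm over teeth, 16 thick, 120 g. Origin: centre of underside. A bar 16 wide (y) runs along x through the centre between two half-moon windows (rim from 43 mm): grip the bar across y at its middle, fingers opened about 40 mm, tips down to 2-3 mm over the surface. 15 mm square through holes at x = +-40 mm; fits either way round.
- gear_dark: dark wood wooden gear layer, flat, 120 mm over teeth, 16 thick, 120 g. Origin: centre of underside. A bar 16 wide (y) runs along x through the centre between two half-moon windows (rim from 43 mm): grip the bar across y at its middle, fingers opened about 40 mm, tips down to 2-3 mm over the surface. 15 mm square through holes at x = +-40 mm; fits either way round.
- hanger: weight hanger, 350 g. Origin: centre of underside. Red foot plate 16 mm thick, 53 (x) x 76 (y), with an ear at each x end (108 over all), a 15 mm square through hole in each at x = +-40 (either way round; pegs end 2 below the plate's top). A 10 mm round stem rises to 78; the T handle on it spans 78 to 96 high. Slots pass the stem, not the handle: discs go on from the side.
- hanger_grip (a point): centre of the hanger's black T handle, 36 (x) x 18 (y) x 18 mm, 87 mm above the hanger's underside; grip it across its y (18 mm)
- start (a joint): green start button on top of the timer, m pressed: 0 released, about 0.006 fully down (5 N), springs back
- start_top (a point): centre of the top face of the green start button (36 mm diameter); press it straight down
- timer: white bench timer, a fixed box 70 x 90 x 45 mm high with the green start button on top. Origin at the centre of its underside
- disc1: brass slotted disc (may be absent), 76 mm diameter, 12 thick, 240-390 g. Origin: centre of underside. A slot 16 wide runs from x = +8 through the centre and out of the rim at -x. At +x a 24 wide, 12 thick tab reaches x = 66 and carries an upright lug 18 (x) x 14 (y), 12 to 52 high, at x = 57: grip it across y. Discs stack flat; lower lugs clear upper discs if lugs point different ways.
- disc1_lug (a point): grip point on the lug of disc1: 57 mm from the disc's centre along +x, 42 mm above its underside (10 mm below the lug's top); the slot points away from it
- disc2: brass slotted disc (may be absent), 76 mm diameter, 12 thick, 240-390 g. Origin: centre of underside. A slot 16 wide runs from x = +8 through the centre and out of the rim at -x. At +x a 24 wide, 12 thick tab reaches x = 66 and carries an upright lug 18 (x) x 14 (y), 12 to 52 high, at x = 57: grip it across y. Discs stack flat; lower lugs clear upper discs if lugs point different ways.
- disc2_lug (a point): grip point on the lug of disc2: 57 mm from the disc's centre along +x, 42 mm above its underside (10 mm below the lug's top); the slot points away from it
- disc3: brass slotted disc (may be absent), 76 mm diameter, 12 thick, 240-390 g. Origin: centre of underside. A slot 16 wide runs from x = +8 through the centre and out of the rim at -x. At +x a 24 wide, 12 thick tab reaches x = 66 and carries an upright lug 18 (x) x 14 (y), 12 to 52 high, at x = 57: grip it across y. Discs stack flat; lower lugs clear upper discs if lugs point different ways.
- disc3_lug (a point): grip point on the lug of disc3: 57 mm from the disc's centre along +x, 42 mm above its underside (10 mm below the lug's top); the slot points away from it
- disc4: brass slotted disc (may be absent), 76 mm diameter, 12 thick, 240-390 g. Origin: centre of underside. A slot 16 wide runs from x = +8 through the centre and out of the rim at -x. At +x a 24 wide, 12 thick tab reaches x = 66 and carries an upright lug 18 (x) x 14 (y), 12 to 52 high, at x = 57: grip it across y. Discs stack flat; lower lugs clear upper discs if lugs point different ways.
- disc4_lug (a point): grip point on the lug of disc4: 57 mm from the disc's centre along +x, 42 mm above its underside (10 mm below the lug's top); the slot points away from it
Mind the look-alikes: they are no part of the job. Leave any pink or turquoise look-alike of the disc3 alone.

How it is judged:
On the way, in this order (a step that is already met when the one before it is completed fails the run):
1. the light gear layer is seated over both pegs, flat on the jig (horizontal distance between gear_light and jig_seat below 0.006 m and z of gear_light in the frame of jig_seat between -0.003 and 0.003 m and angle between the x axis of gear_light and the x axis of jig, either way round below 0.14 rad and angle between gear_light's own z axis and vertical below 0.06 rad), for 0.2 s.
2. the dark gear layer is seated over both pegs, flat on the light one (all of step 1 and horizontal distance between gear_dark and jig_seat below 0.006 m and z of gear_dark in the frame of jig_seat between 0.013 and 0.019 m and angle between the x axis of gear_dark and the x axis of jig, either way round below 0.14 rad and angle between gear_dark's own z axis and vertical below 0.06 rad), for 0.2 s.
3. the hanger's foot is seated over both pegs, flat on the dark layer (all of step 2 and horizontal distance between hanger and jig_seat below 0.006 m and z of hanger in the frame of jig_seat between 0.029 and 0.035 m and angle between the x axis of hanger and the x axis of jig, either way round below 0.14 rad and angle between hanger's own z axis and vertical below 0.06 rad), for 0.2 s.
4. every disc present is on the hanger, flat and home, lugs (and so slots) pointing different ways (all of step 3 and horizontal distance between each of disc1, disc2, disc3, disc4 and hanger below 0.01 m and z of disc1 in the frame of hanger between 0.013 and 0.06 m and angle between each of disc1, disc2, disc3, disc4's own z axis and vertical below 0.08 rad and linear speed of each of disc1, disc2, disc3, disc4 below 0.02 m/s and z of disc2 in the frame of hanger between 0.013 and 0.06 m and z of disc3 in the frame of hanger between 0.013 and 0.06 m and z of disc4 in the frame of hanger between 0.013 and 0.06 m and horizontal distance between disc1_lug and disc2_lug above 0.04 m and horizontal distance between each of disc1_lug, disc2_lug and disc3_lug above 0.04 m and horizontal distance between each of disc1_lug, disc2_lug, disc3_lug and disc4_lug above 0.04 m), for 0.2 s.
5. the start button is pressed all the way down (value of joint start above 0.0045 m), for 0.05 s.
At the end, for the whole second after the job is handed in: Light layer, dark layer, hanger seated on the jig in that order (within 6 mm, 3 mm in height, 0.14 rad, level); every disc present flat on the hanger, centre within 10 mm of the stem, under the T handle, any two lugs over 40 mm apart; all at rest, button released (all of step 4 and value of joint start below 0.002 m and linear speed of hanger below 0.02 m/s); the robot touches nothing.
Of disc1, disc2, disc3, disc4 only 2 to 4 are there at a start; the rules pass over those that are not, and their reading is None.
At some moment in a run one of gear_light, gear_dark, disc1, disc2, disc3, disc4 may be knocked a few centimetres aside while the robot is not near it.
It also fails if it takes over 210 s, if anything falls off the work surface, if the arm or the gripper's body presses on something with over 40 N, if the wrist force passes 120 N, or if a joint passes its speed limit or range.

## Robot

A 6-joint arm with a two-finger parallel gripper is mounted at the origin on the work surface. World frame = base frame: x ahead of the robot, y to its left, z up, the work surface at z = 0. Lengths are in m, angles in rad, forces in N, time in s.
With the tool pointing down it reaches from about 0.35 to 0.975 m from the base axis. Payload 4.9 kg.
Tool frame: the origin (TCP) lies at the very end of the fingers, on their centre line; the grasp point (between the pads) lies 19 mm behind it; z points along the fingers, y is the line along which they close (so a half turn about z gives the same grasp; the last joint's range is limited). The gripper opens to 85 mm and grips with 20 to 120 N. Pads are 22 mm wide; open, the fingers measure 114 mm over their backs; the gripper's body (76 mm by 85 mm) begins 54 mm behind the grasp point. The pads swing forward as they close: fully open they stand 13 mm farther back than shut.
Start: joints at [-1.273, 0.053, 1.613, -0, 1.476, -0.119], TCP at [0.253, -0.571, 0.231] pointing down, gripper open.
Joint ranges: [-3.01, 3.01], [-1.01, 2.22], [0.06, 2.58], [-1.02, 4.17], [0.09, 2.62], [-3.14, 3.14]. Speed limits (rad/s): [2.57, 2.57, 3.14, 3.14, 3.14, 3.14].

## Interface

Orientations are given as a rotation vector (axis times angle).
In Python, from station import ctrl gives the robot as it stands.
- The arm moves only by the tool jog_arm, never from a script. Its argument "plan" is a list of rows, each a list of 7 numbers: the shift along the tool's x, y, z in units of 0.02 m (1.0 is 0.02 m), then the turn, a rotation vector about the tool's x, y, z in units of 45 degrees (1.0 is 45 degrees), then the opening, from -1 (shut) to 1 (fully open). A call has 1 to 8 rows; each row shifts and turns the commanded pose from where the row before left it, along the tool's axes as they then stand; what a row does not reach is not made up. A row lasts 1/10 s, in which the tool goes at most 50 mm and 8.59 degrees, less where a joint would pass 70% of its speed; a pose out of reach is approached as far as the arm can. A call with a number of a shift or a turn outside -1 to 1 is refused whole. A call with a gripper value outside its range is refused whole. The fingers move at their own pace and stop on an object; "grip_force" is the grip in N (left out, the last holds). Time passes only in rows, so rows that do not move let the fingers close. It gives the time, the measured TCP pose, the force, the opening and the grip force at its end, in the units of the state.
- ctrl.get_obs(): the state, without advancing time (a new reading comes with each control period).
- ctrl.get_image(name): name is "scene" or "top"; returns (picture, depth): 420x560x3 uint8, red, green, blue; 420x560 float32, m along the optical axis (not along the pixel's ray), 0 where there is no reading.
- ctrl.camera_info(name): a dict with "camera_matrix" (3x3 intrinsics, pixels), "k1" (the pictures are not rectified: a ray, as slopes to the right and down, at radius r is drawn at 1 + k1 r^2 times it, then the intrinsics apply), "rvec" (rotation vector, rad) and "tvec" (3), from world to camera coordinates, as OpenCV has them. Camera axes: x right, y down, z forward; pixel columns grow to the right and rows downward; lengths in m; the calibration is good to about 2 mm. A picture is of the moment at which its call begins. camera_info takes no time and is no camera call.
- ctrl.finish_job(): hands the job in; it is judged then, once.
The state is a dict: "t": time; "q": joint angles; "dq": joint speeds; "effort": joint torques, N m; "tool_pos": TCP position; "tool_rot": TCP orientation; "contact_force": force on the tool from outside, world axes, zero at the start; "wrist_torque": the same for the moment, N m; "opening": finger opening in m; "grip_force": force on a finger pad.
Only numpy, scipy, OpenCV 4.12 (cv2) and the standard library are available. Lean on these libraries where they do the work, as an engineer would, in place of code of your own. Each camera call takes 0.05 s, during which the arm holds its last target. There are 200 camera calls.

## Working session

There is one attempt and no reset: what is moved stays moved. The work goes in short steps, Python scripts to look and compute and a tool call to move; the robot and the scene stay as the last step left them, time stands still between calls to the robot, and variables do not carry over. Pictures are saved under pics/ and viewed, at most 14 in all, crops included, and the job is handed in when it is done.

Besides the shell and the picture viewer there is one more tool, called after ">>>" by a JSON object that holds its "api" and its "payload". jog_arm: Moves the arm, as the interface text tells. Shifts and turns lie within -1 to 1; 1 stands for 0.02 m of shift or 45 degrees of turn. Its arguments: {"type":"object","properties":{"plan":{"type":"array"},"grip_force":{"type":"number"}},"required":["plan"]}

```bash
ls; mkdir -p pics
cat > h.py <<'E'
import numpy as np,cv2
from station import ctrl
from scipy.spatial.transform import Rotation as R
def cam(n):
    c=ctrl.camera_info(n);return np.array(c["camera_matrix"]),c["k1"],R.from_rotvec(np.ravel(c["rvec"])).as_matrix(),np.ravel(c["tvec"])
def rays(n,uv):
    K,k1,Rm,t=cam(n);uv=np.asarray(uv,float).reshape(-1,1,2)
    p=cv2.undistortPoints(uv,K,np.array([k1,0,0,0.]),).reshape(-1,2)
    return np.c_[p,np.ones(len(p))]
def plane(n,uv,z):
    K,k1,Rm,t=cam(n);d=rays(n,uv)@Rm;o=-Rm.T@t
    return o+d*((z-o[2])/d[:,2])[:,None]
def cloud(n,dep):
    K,k1,Rm,t=cam(n);H,W=dep.shape
    u,v=np.meshgrid(np.arange(W),np.arange(H))
    r=rays(n,np.c_[u.ravel(),v.ravel()])*dep.reshape(-1,1)
    return ((r-t)@Rm).reshape(H,W,3)
def proj(n,P):
    K,k1,Rm,t=cam(n);return cv2.projectPoints(np.asarray(P,float).reshape(-1,3),cv2.Rodrigues(Rm)[0],t,K,np.array([k1,0,0,0.]))[0].reshape(-1,2)
def save(im,f): cv2.imwrite('pics/'+f,im[:,:,::-1])
E
python3 - <<'E'
from h import *
for n in("scene","top"):
    im,d=ctrl.get_image(n);save(im,n+'0.png');np.savez('pics/'+n+'0.npz',im=im,d=d)
    K,k1,Rm,t=cam(n);print(n,K.ravel(),k1,-Rm.T@t,Rm[2])
print(ctrl.get_obs())
E
```

```text
pics
scene [532.8345455    0.         278.43286464   0.         532.8345455
 211.34230827   0.           0.           1.        ] 0.04983931843405687 [ 1.17767227 -0.57793827  1.42629556] [-0.44030231  0.37880427 -0.81402776]
top [467.35320111   0.         278.31684319   0.         467.35320111
 208.38863999   0.           0.           1.        ] -0.0434513025975326 [0.35760146 0.02998041 1.56661563] [ 0.04473663  0.00861221 -0.99896169]
{'t': 0.1, 'q': array([-1.27297677e+00,  5.33159346e-02,  1.61418081e+00, -3.22010712e-06,
        1.47599835e+00, -1.18996085e-01]), 'dq': array([-0.00140282, -0.00020054, -0.00289419,  0.00202867,  0.0010106 ,
       -0.00169943]), 'effort': array([-9.67037249e-05, -3.94907248e+01, -3.71361494e+01, -1.06938487e-04,
        3.92335976e-03, -1.08985665e-05]), 'tool_pos': array([ 0.25286401, -0.57093614,  0.23015599]), 'tool_rot': array([-3.07175988e+00, -6.49611661e-01,  2.71688968e-04]), 'contact_force': array([-0.76115152,  0.00201909,  0.06307945]), 'wrist_torque': array([ 0.01624219,  0.01416889, -0.02180799]), 'grip_force': 0.0, 'opening': 0.0854305474036204}
```

View pics/top0.png

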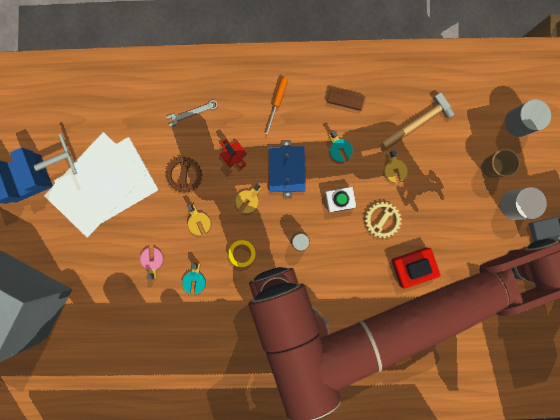

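View pics/scene0.png

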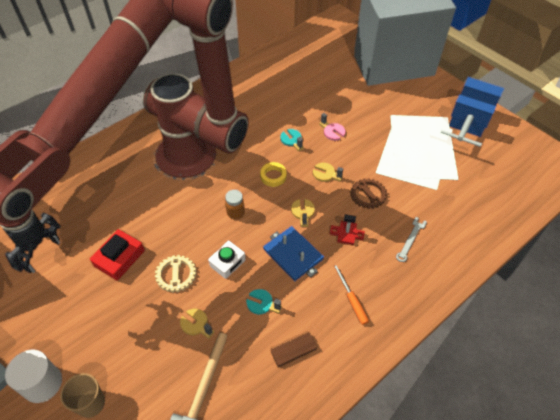

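Top view: jig (287,168), light gear (382,219), dark gear (184,174), hanger (232,153), timer (340,199). Brass candidates are (247,201), (199,220) and (396,168, in the arm's shadow). Look-alikes to leave: turquoise (340,150) and (193,282), pink (151,259), yellow ring (241,253), red box (416,267).

```bash
cat > m.py <<'E'
from h import *
def depthmask(n,im,d,c,rad,zlo,zhi):
    P=cloud(n,d);ok=(d>0)&(P[...,2]>zlo)&(P[...,2]<zhi)&(np.hypot(P[...,0]-c[0],P[...,1]-c[1])<rad)
    return P,ok
def rect(xy):
    (c,s,a)=cv2.minAreaRect((np.asarray(xy)*1000).astype(np.float32));return np.round(c,1),np.round(s,1),round(a,1)
def disc(n,im,d,c,zt=0.012,rad=.09):
    # returns lug top centroid (z>zt+.02), body centre by circle of rim
    P,ok=depthmask(n,im,d,c,rad,zt-.005,zt+.006)
    Q,lu=depthmask(n,im,d,c,rad,zt+.032,zt+.046)
    return P[ok],Q[lu]
E
python3 - <<'E'
from m import *
z=np.load('pics/top0.npz');im,d=z['im'],z['d'];n='top'
P=cloud(n,d)
hsv=cv2.cvtColor(im,cv2.COLOR_RGB2HSV)
for nm,(u,v),r in [('jig',(287,168),30),('light',(382,219),24),('dark',(184,174),24),('hang',(232,153),22),('timer',(340,199),20),('dA',(247,201),22),('dB',(199,220),22),('dC',(396,168),22)]:
    p=P[v-r:v+r,u-r:u+r].reshape(-1,3);h=hsv[v-r:v+r,u-r:u+r].reshape(-1,3)
    ok=p[:,2]>.007
    q=p[ok];print(nm,plane(n,[(u,v)],.02)[0].round(3),'hsv',hsv[v,u],'n',len(q),'zpct',np.percentile(q[:,2],[5,25,50,75,95,99]).round(4))
    print('  rect',rect(q[:,:2]),'mean',q[:,:2].mean(0).round(4))
big=cv2.resize(im[125:245,130:430],None,fx=2.6,fy=2.6,interpolation=cv2.INTER_CUBIC);save(big,'crop0.png')
E
```

```text
jig [0.561 0.011 0.02 ] hsv [106 178 102] n 1831 zpct [0.0092 0.0175 0.0205 0.0231 0.0271 0.0573]
  rect (array([510.6,  14.2]), array([197.6, 306.7]), 88.4) mean [0.557 0.013]
light [ 0.384 -0.299  0.02 ] hsv [ 25 102 228] n 617 zpct [0.0078 0.0121 0.0154 0.0182 0.0223 1.3202]
  rect (array([ 385.4, -176.1]), array([150.6, 413.4]), 1.3) mean [ 0.3821 -0.2983]
dark [0.549 0.355 0.02 ] hsv [ 10 153 113] n 656 zpct [0.0075 0.0116 0.0153 0.018  0.0219 1.5666]
  rect (array([512.8, 225.4]), array([464. , 183.8]), 73.1) mean [0.5479 0.3543]
hang [0.616 0.193 0.02 ] hsv [120  12  43] n 554 zpct [0.0077 0.0132 0.0167 0.0203 0.0982 1.5666]
  rect (array([515.1, 162.3]), array([378.5, 161.2]), 17.0) mean [0.6092 0.1883]
timer [ 0.453 -0.162  0.02 ] hsv [ 69 192 174] n 666 zpct [0.0099 0.0431 0.0468 0.0558 0.07   0.0733]
  rect (array([448.3, -96.4]), array([133.5, 281.1]), 10.3) mean [ 0.451  -0.1576]
dA [0.454 0.147 0.02 ] hsv [ 14 170  87] n 457 zpct [0.0074 0.0098 0.0125 0.0154 0.0489 1.5666]
  rect (array([445.5, 123.2]), array([195.3, 165.8]), 87.0) mean [0.4608 0.1399]
dB [0.395 0.307 0.02 ] hsv [ 22 196 216] n 447 zpct [0.0074 0.0101 0.0127 0.016  0.0504 0.0572]
  rect (array([396. , 206.7]), array([355. , 140.5]), 88.7) mean [0.396  0.3108]
dC [ 0.552 -0.351  0.02 ] hsv [ 21 178 110] n 492 zpct [0.0075 0.0101 0.013  0.0162 0.0487 0.1951]
  rect (array([ 508.3, -189.5]), array([160.2, 507.9]), 17.0) mean [ 0.5557 -0.3436]
```

View pics/crop0.png

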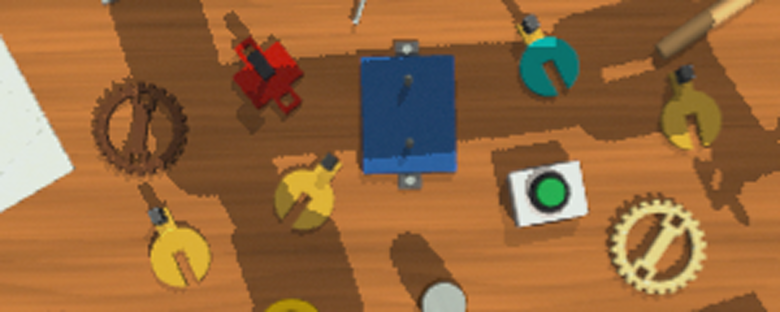

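```bash
cat > m.py <<'E'
from h import *
K3=np.ones((3,3),np.uint8)
def blob(mask,n,c,z,rad=.075):
    """component(s) of mask near world point c, as mask"""
    H,W=mask.shape;v,u=np.nonzero(mask);P=plane(n,np.c_[u,v],z)
    k=np.hypot(P[:,0]-c[0],P[:,1]-c[1])<rad
    m=np.zeros((H,W),np.uint8);m[v[k],u[k]]=255
    nl,lab,st,_=cv2.connectedComponentsWithStats(m)
    return ((lab==1+np.argmax(st[1:,4]))*255).astype(np.uint8) if nl>1 else m
def hsvm(im,lo,hi): return cv2.inRange(cv2.cvtColor(im,cv2.COLOR_RGB2HSV),np.array(lo),np.array(hi))
def cont(m): return max(cv2.findContours(m,cv2.RETR_EXTERNAL,cv2.CHAIN_APPROX_NONE)[0],key=cv2.contourArea)
def brass(im): return hsvm(im,(18,110,50),(32,255,255))
def circ(xy,r):
    best=(0,None);rng=np.random.default_rng(0)
    from scipy.optimize import least_squares
    for _ in range(400):
        a,b=xy[rng.choice(len(xy),2,False)];h=(b-a)/2;L=np.hypot(*h)
        if L<r*.3 or L>r:continue
        pn=np.array([-h[1],h[0]])/L
        for s in(1,-1):
            c=(a+b)/2+s*pn*np.sqrt(r*r-L*L);k=abs(np.hypot(*(xy-c).T)-r)<.003
            if k.sum()>best[0]:best=(k.sum(),c,k)
    q=xy[best[2]];f=least_squares(lambda c:np.hypot(*(q-c).T)-r,best[1])
    return f.x,best[0]
def disc(n,im,d,c,z0=0.):
    m=blob(brass(im),n,c,z0+.012);p=cont(m).reshape(-1,2)
    xy=plane(n,p,z0+.012)[:,:2]
    o,k=circ(xy,.0385)
    P=cloud(n,d);lu=(abs(P[...,2]-z0-.052)<.012)&(np.hypot(P[...,0]-o[0],P[...,1]-o[1])<.075)&(np.hypot(P[...,0]-o[0],P[...,1]-o[1])>.04)
    v,u=np.nonzero(lu);q=plane(n,np.c_[u,v],z0+.05)[:,:2] if len(u) else np.zeros((1,2))
    l=np.median(q,0)
    return o,l,k,len(u)
def gear(n,im,c,lo,hi,z=.016):
    m=blob(hsvm(im,lo,hi),n,c,z,.08);ct=cont(m);f=np.zeros_like(m);cv2.drawContours(f,[ct],-1,255,-1)
    xy=plane(n,ct.reshape(-1,2),z)[:,:2];h=cv2.convexHull((xy*1e4).astype(np.float32)).reshape(-1,2)/1e4
    (o,r)=cv2.minEnclosingCircle((h*1000).astype(np.float32))
    e=cv2.fitEllipse((h*1000).astype(np.float32))
    w=((f>0)&(m==0)).astype(np.uint8);nl,lab,st,ce=cv2.connectedComponentsWithStats(w)
    i=1+np.argsort(-st[1:,4])[:2];g=plane(n,ce[i],z)[:,:2];dv=g[0]-g[1]
    return np.array(e[0])/1e3,np.array(e[1]),r,np.degrees(np.arctan2(-dv[0],dv[1])),st[i,4],g.mean(0)
E
cat > all.py <<'E'
from m import *
import sys
def grab(n): return ctrl.get_image(n)
if __name__=='__main__':
  for n in('top','scene'):
    z=np.load('pics/%s0.npz'%n);im,d=z['im'],z['d'];P=cloud(n,d);print('==',n)
    for nm,c in(('A',(.454,.147)),('B',(.395,.307)),('C',(.552,-.351))):
        o,l,k,nl=disc(n,im,d,c);v=l-o;print('disc',nm,o.round(4),'lug',l.round(4),nl,'inl',k,'dist',np.hypot(*v).round(4),'ang',np.degrees(np.arctan2(v[1],v[0])).round(1))
    for nm,c,lo,hi in(('light',(.384,-.299),(18,30,130),(35,190,255)),('dark',(.549,.355),(0,60,20),(12,255,150))):
        try:print(nm,*[np.round(x,4) for x in gear(n,im,c,lo,hi)])
        except Exception as e:print(nm,e)
    for nm,c in(('jigpegs',(.561,.011)),):
        m=(np.abs(P[...,0]-c[0])<.06)&(np.abs(P[...,1]-c[1])<.03)&(P[...,2]>.045)&(P[...,2]<.08)
        v,u=np.nonzero(m);print(nm,np.c_[u,v].tolist(),P[m].round(3).tolist())
    b=blob(hsvm(im,(98,100,30),(125,255,255)),n,(.561,.011),.02,.11);r=cv2.minAreaRect((plane(n,cont(b).reshape(-1,2),.02)[:,:2]*1000).astype(np.float32));print('jigrect',r)
    m=(np.hypot(P[...,0]-.61,P[...,1]-.19)<.06)&(P[...,2]>.083)&(P[...,2]<.11)
    v,u=np.nonzero(m);q=plane(n,np.c_[u,v],.096)[:,:2];print('handle',len(u),cv2.minAreaRect((q*1000).astype(np.float32)),q.mean(0))
    rm=hsvm(im,(0,150,60),(6,255,255))|hsvm(im,(172,150,60),(180,255,255))
    b=blob(rm,n,(.61,.19),.016,.08);q=plane(n,cont(b).reshape(-1,2),.016)[:,:2]
    print('foot',cv2.minAreaRect((q*1000).astype(np.float32)))
    g=blob(hsvm(im,(55,100,60),(80,255,255)),n,(.45,-.16),.055,.05);q=plane(n,cont(g).reshape(-1,2),.055);print('button',cv2.minEnclosingCircle((q[:,:2]*1000).astype(np.float32)),np.median(P[g>0][:,2]))
E
python3 all.py
```

```text
== top
disc A [0.4538 0.1489] lug [0.4971 0.114 ] 25 inl 56 dist 0.0556 ang -38.8
disc B [0.3842 0.3095] lug [0.4339 0.3309] 30 inl 57 dist 0.0541 ang 23.3
disc C [ 0.5447 -0.3507] lug [ 0.5979 -0.3362] 31 inl 55 dist 0.0551 ang 15.3
light [ 0.382  -0.3026] [119.7817 120.7278] 60.8683 -35.861 [174 172] [ 0.3821 -0.3028]
dark [0.5496 0.3578] [116.867  119.8005] 60.765 172.5335 [179 168] [0.5491 0.3576]
jigpegs [[286, 154], [287, 154], [288, 154], [286, 155], [287, 155], [288, 155], [286, 156], [287, 156], [287, 178], [288, 178], [286, 179], [287, 179], [288, 179], [286, 180], [287, 180], [288, 180], [287, 181]] [[0.6, 0.014, 0.066], [0.603, 0.011, 0.049], [0.601, 0.007, 0.06], [0.598, 0.014, 0.062], [0.598, 0.011, 0.062], [0.598, 0.007, 0.057], [0.596, 0.014, 0.052], [0.595, 0.011, 0.058], [0.522, 0.013, 0.063], [0.523, 0.009, 0.059], [0.519, 0.016, 0.064], [0.521, 0.013, 0.05], [0.519, 0.009, 0.063], [0.517, 0.016, 0.055], [0.517, 0.013, 0.056], [0.517, 0.009, 0.057], [0.514, 0.013, 0.049]]
jigrect ((559.18212890625, 12.912281036376953), (116.57041931152344, 150.52996826171875), 88.7
[... 1508 characters left out ...]
.012, 0.064], [0.596, 0.011, 0.055], [0.601, 0.011, 0.061], [0.603, 0.013, 0.061], [0.601, 0.007, 0.06], [0.602, 0.01, 0.057], [0.605, 0.011, 0.06], [0.6, 0.008, 0.052], [0.603, 0.009, 0.055], [0.605, 0.012, 0.054], [0.6, 0.008, 0.046], [0.604, 0.008, 0.051]]
jigrect ((561.5389404296875, 9.613967895507812), (152.3824462890625, 119.39250946044922), 0.31732696294784546)
handle 79 ((618.5474243164062, 187.7716064453125), (34.98222351074219, 26.956144332885742), 37.510013580322266) [0.61796798 0.18860593]
foot ((616.5562744140625, 189.03823852539062), (92.26128387451172, 93.70950317382812), 82.21113586425781)
button ((449.0479736328125, -159.1245880126953), 19.554950714111328) 0.0656971143321303
```

```bash
cat > plan.py <<'E'
from h import *
import sys
def legs(wps,s=None):
    """wps: (x,y,z,yaw_of_tool_x deg). prints rows: turn first, then shift"""
    o=ctrl.get_obs();Rm=R.from_rotvec(o['tool_rot']).as_matrix();p=np.array(o['tool_pos'])
    yaw=np.degrees(np.arctan2(Rm[1,0],Rm[0,0]));print('t %.1f'%o['t'],'now',p.round(4),'yaw %.2f'%yaw,'tilt',(Rm[:2,2]).round(4),'op %.4f'%o['opening'],'F',np.round(o['contact_force'],1))
    for x,y,z,w in wps:
        dy=(w-yaw)
        if abs(dy)>.2:
            T=-dy/45;n=int(np.ceil(abs(T)/.18));b=round(T/n,2);print(' turn n=%d: %.2f last %.2f'%(n,b,T-b*(n-1)))
            yaw=w
        c,s_=np.cos(np.radians(yaw)),np.sin(np.radians(yaw));ax=np.array([[c,s_,0],[s_,-c,0],[0,0,-1]])
        t=ax@(np.array([x,y,z])-p)/.02;n=max(1,int(np.ceil(np.abs(t).max()-.02)));b=np.round(t/n,2);l=t-b*(n-1)
        print(' shift n=%d:'%n,b.tolist(),'last',l.round(2).tolist());p=np.array([x,y,z])
if __name__=='__main__': legs([tuple(map(float,a.split(','))) for a in sys.argv[1:]])
E
python3 plan.py 0.383,-0.303,0.15,-35 0.383,-0.303,0.0225,-35 0.383,-0.303,0.0025,-35
```

```text
t 0.1 now [ 0.2529 -0.5709  0.2302] yaw 23.88 tilt [-0.0006  0.0018] op 0.0854 F [-0.8  0.   0.1]
 turn n=8: 0.16 last 0.19
 shift n=15: [-0.16, -0.98, 0.27] last [-0.11, -0.99, 0.23]
 shift n=7: [0.0, 0.0, 0.91] last [0.0, 0.0, 0.92]
 shift n=1: [0.0, 0.0, 1.0] last [0.0, 0.0, 1.0]
```

>>> {"api": "jog_arm", "payload": {"plan": [[0,0,0,0,0,0.16,-0.06],[0,0,0,0,0,0.16,-0.06],[0,0,0,0,0,0.16,-0.06],[0,0,0,0,0,0.16,-0.06],[0,0,0,0,0,0.16,-0.06],[0,0,0,0,0,0.16,-0.06],[0,0,0,0,0,0.16,-0.06],[0,0,0,0,0,0.19,-0.06]], "grip_force": 60}}

```text
t: 0.9
tool_pos: [0.2529, -0.5711, 0.2305]
tool_rot: [-2.992, 0.955, 0.001]
contact_force: [0.7, -1.2, -1.1]
opening: 0.0404
grip_force: 0.0
```

>>> {"api": "jog_arm", "payload": {"plan": [[-0.16,-0.98,0.27,0,0,0,-0.06],[-0.16,-0.98,0.27,0,0,0,-0.06],[-0.16,-0.98,0.27,0,0,0,-0.06],[-0.16,-0.98,0.27,0,0,0,-0.06],[-0.16,-0.98,0.27,0,0,0,-0.06],[-0.16,-0.98,0.27,0,0,0,-0.06],[-0.16,-0.98,0.27,0,0,0,-0.06],[-0.16,-0.98,0.27,0,0,0,-0.06]]}}

```text
t: 1.7
tool_pos: [0.3226, -0.4271, 0.1876]
tool_rot: [-2.995, 0.947, 0.0]
contact_force: [0.0, -0.2, 0.1]
opening: 0.04
grip_force: 0.0
```

>>> {"api": "jog_arm", "payload": {"plan": [[-0.16,-0.98,0.27,0,0,0,-0.06],[-0.16,-0.98,0.27,0,0,0,-0.06],[-0.16,-0.98,0.27,0,0,0,-0.06],[-0.16,-0.98,0.27,0,0,0,-0.06],[-0.16,-0.98,0.27,0,0,0,-0.06],[-0.16,-0.98,0.27,0,0,0,-0.06],[-0.11,-0.99,0.23,0,0,0,-0.06],[0,0,0,0,0,0,-0.06]]}}

```text
t: 2.5
tool_pos: [0.384, -0.3011, 0.15]
tool_rot: [-2.996, 0.942, 0.002]
contact_force: [0.1, -0.5, -1.5]
opening: 0.0403
grip_force: 0.0
```

```bash
cat > look.py <<'E'
from m import *
import sys
L=((18,30,130),(35,190,255));D=((0,60,20),(12,255,150))
def look(n='top'): return ctrl.get_image(n)
E
python3 plan.py 0.383,-0.303,0.0225,-35 0.383,-0.303,0.0025,-35
python3 - <<'E'
from look import *
im,d=look();save(im,'t1.png')
for nm,c,(lo,hi) in(('light',(.384,-.299),L),('dark',(.549,.355),D)): print(nm,*[np.round(x,4) for x in gear('top',im,c,lo,hi)])
E
```

```text
t 2.5 now [ 0.384  -0.3011  0.15  ] yaw -34.90 tilt [-0.0009  0.0016] op 0.0403 F [ 0.1 -0.5 -1.5]
 shift n=7: [0.0, 0.02, 0.91] last [0.01, -0.01, 0.91]
 shift n=1: [0.0, 0.0, 1.0] last [0.0, 0.0, 1.0]Traceback (most recent call last):
  File "<stdin>", line 3, in <module>
  File "m.py", line 39, in gear
    i=1+np.argsort(-st[1:,4])[:2];g=plane(n,ce[i],z)[:,:2];dv=g[0]-g[1]
                                    ~~~~~^^^^^^^^^^^
  File "h.py", line 11, in plane
    K,k1,Rm,t=cam(n);d=rays(n,uv)@Rm;o=-Rm.T@t
                       ~~~~^^^^^^
  File "h.py", line 8, in rays
    p=cv2.undistortPoints(uv,K,np.array([k1,0,0,0.]),).reshape(-1,2)
      ~~~~~~~~~~~~~~~~~~~^^^^^^^^^^^^^^^^^^^^^^^^^^^^^
cv2.error: OpenCV(4.12.0) /io/opencv/modules/calib3d/src/undistort.dispatch.cpp:347: error: (-215:Assertion failed) CV_IS_MAT(_src) && CV_IS_MAT(_dst) && (_src->rows == 1 || _src->cols == 1) && (_dst->rows == 1 || _dst->cols == 1) && _src->cols + _src->rows - 1 == _dst->rows + _dst->cols - 1 && (CV_MAT_TYPE(_src->type) == CV_32FC2 || CV_MAT_TYPE(_src->type) == CV_64FC2) && (CV_MAT_TYPE(_dst->type) == CV_32FC2 || CV_MAT_TYPE(_dst->type) == CV_64FC2) in function 'cvUndistortPointsInternal'
```

>>> {"api": "jog_arm", "payload": {"plan": [[0,0.02,0.91,0,0,0,-0.06],[0,0.02,0.91,0,0,0,-0.06],[0,0.02,0.91,0,0,0,-0.06],[0,0.02,0.91,0,0,0,-0.06],[0,0.02,0.91,0,0,0,-0.06],[0,0.02,0.91,0,0,0,-0.06],[0,0,0.91,0,0,0,-0.06],[0,0,0.6,0,0,0,-0.06]]}}

```text
t: 3.35
tool_pos: [0.3816, -0.3058, 0.0106]
tool_rot: [-2.995, 0.948, 0.002]
contact_force: [0.5, 0.1, -0.2]
opening: 0.04
grip_force: 0.0
```

>>> {"api": "jog_arm", "payload": {"plan": [[0,0,0.4,0,0,0,-0.06],[0,0,0,0,0,0,-0.06],[0,0,0,0,0,0,-1],[0,0,0,0,0,0,-1],[0,0,0,0,0,0,-1],[0,0,0,0,0,0,-1],[0,0,0,0,0,0,-1],[0,0,0,0,0,0,-1]]}}

```text
t: 4.15
tool_pos: [0.3829, -0.3064, 0.0049]
tool_rot: [2.995, -0.946, 0.003]
contact_force: [-0.3, 0.2, 6.6]
opening: 0.0145
grip_force: 61.8
```

```bash
python3 plan.py 0.383,-0.303,0.15,-35 0.56,0.011,0.15,0 .56,.011,.08,0 .56,.011,.0235,0
```

```text
t 4.2 now [ 0.3829 -0.3064  0.0049] yaw -35.06 tilt [ 0.0014 -0.0016] op 0.0145 F [-0.3  0.2  6.6]
 shift n=8: [-0.01, -0.02, -0.91] last [-0.03, -0.0, -0.89]
 turn n=5: -0.16 last -0.14
 shift n=16: [0.55, -0.98, 0.0] last [0.6, -1.0, 0.0]
 shift n=4: [0.0, 0.0, 0.87] last [0.0, 0.0, 0.89]
 shift n=3: [0.0, 0.0, 0.94] last [0.0, 0.0, 0.95]
```

>>> {"api": "jog_arm", "payload": {"plan": [[0,0,-0.9,0,0,0,-1],[0,0,-0.9,0,0,0,-1],[0,0,-0.9,0,0,0,-1],[0,0,-0.9,0,0,0,-1],[0,0,-0.9,0,0,0,-1],[0,0,-0.9,0,0,0,-1],[0,0,-0.9,0,0,0,-1],[0,0,-0.9,0,0,0,-1]]}}

```text
t: 4.95
tool_pos: [0.3818, -0.3051, 0.1476]
tool_rot: [-2.995, 0.946, 0.002]
contact_force: [0.4, -1.2, -1.5]
opening: 0.0142
grip_force: 60.9
```

>>> {"api": "jog_arm", "payload": {"plan": [[0,0,0,0,0,-0.16,-1],[0,0,0,0,0,-0.16,-1],[0,0,0,0,0,-0.16,-1],[0,0,0,0,0,-0.16,-1],[0,0,0,0,0,-0.14,-1],[0,0,0,0,0,0,-1],[0,0,0,0,0,0,-1]]}}

```text
t: 5.65
tool_pos: [0.3819, -0.3053, 0.1472]
tool_rot: [-3.141, 0.003, 0.001]
contact_force: [0.4, 0.0, -1.2]
opening: 0.0141
grip_force: 61.0
```

>>> {"api": "jog_arm", "payload": {"plan": [[0.55,-0.98,0,0,0,0,-1],[0.55,-0.98,0,0,0,0,-1],[0.55,-0.98,0,0,0,0,-1],[0.55,-0.98,0,0,0,0,-1],[0.55,-0.98,0,0,0,0,-1],[0.55,-0.98,0,0,0,0,-1],[0.55,-0.98,0,0,0,0,-1],[0.55,-0.98,0,0,0,0,-1]]}}

```text
t: 6.45
tool_pos: [0.4704, -0.1479, 0.1475]
tool_rot: [-3.142, 0.002, 0.0]
contact_force: [0.5, 0.1, -1.5]
opening: 0.0142
grip_force: 60.9
```

>>> {"api": "jog_arm", "payload": {"plan": [[0.55,-0.98,0,0,0,0,-1],[0.55,-0.98,0,0,0,0,-1],[0.55,-0.98,0,0,0,0,-1],[0.55,-0.98,0,0,0,0,-1],[0.55,-0.98,0,0,0,0,-1],[0.55,-0.98,0,0,0,0,-1],[0.55,-0.98,0,0,0,0,-1],[0.6,-1,0,0,0,0,-1]]}}

```text
t: 7.25
tool_pos: [0.5592, 0.0093, 0.1474]
tool_rot: [3.142, -0.002, -0.001]
contact_force: [-1.0, -1.0, -0.6]
opening: 0.0142
grip_force: 60.9
```

>>> {"api": "jog_arm", "payload": {"plan": [[0,0,0,0,0,0,-1],[0,0,0,0,0,0,-1],[0,0,0,0,0,0,-1]]}}

```text
t: 7.55
tool_pos: [0.5586, 0.0079, 0.1474]
tool_rot: [3.141, -0.001, -0.001]
contact_force: [0.1, 0.7, -2.3]
opening: 0.0141
grip_force: 60.9
```

```bash
python3 plan.py 0.56,0.011,0.10,0 .56,.011,.0235,0
python3 - <<'E'
from look import *
for n in('top','scene'):
    im,d=look(n);c=proj(n,[.56,.011,.15])[0].astype(int);save(cv2.resize(im[max(0,c[1]-75):c[1]+75,c[0]-100:c[0]+100],None,fx=3,fy=3),n+'2.png');np.savez('pics/%s2.npz'%n,im=im,d=d);print(c)
    P=cloud(n,d);g=blob(hsvm(im,*L),n,(.56,.011),.163,.08);q=P[g>0];q=q[(q[:,2]>.13)&(q[:,2]<.18)];print(len(q),np.median(q[:,2]))
    try:print(*[np.round(x,4) for x in gear(n,im,(.56,.011),*L,z=.163)])
    except Exception as e:print('x')
E
python3 -c "
import cv2,numpy as np
a=cv2.imread('pics/top2.png');b=cv2.imread('pics/scene2.png');h=min(a.shape[0],b.shape[0]);cv2.imwrite('pics/v2.png',cv2.resize(np.hstack([a[:h],b[:h]]),(800,300)))"
```

```text
t 7.5 now [0.5586 0.0079 0.1474] yaw -0.03 tilt [-0.0006 -0.0003] op 0.0141 F [ 0.1  0.7 -2.3]
 shift n=3: [0.02, -0.05, 0.79] last [0.03, -0.05, 0.79]
 shift n=4: [0.0, 0.0, 0.96] last [0.0, 0.0, 0.95]
[287 162]
231 0.1589006507517897
x
[293 227]
471 0.15644088622095503
[0.5545 0.0145] [120.3211 153.8439] 75.108 -143.2835 [12  5] [0.5856 0.0196]
```

View pics/v2.png

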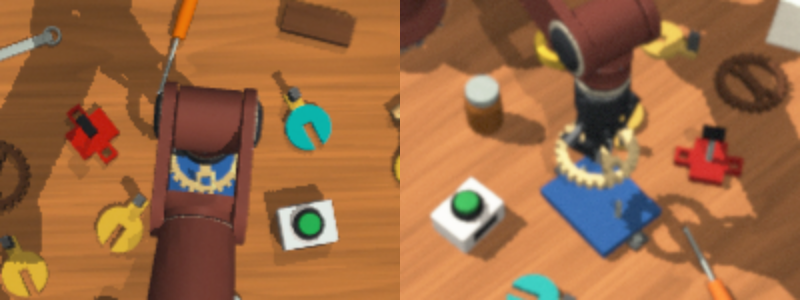

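The gear is held level above the jig, pegs visible in the right panel. I'll fit its circle to check the centring.

Run:
```python
from look import *
for n in('top','scene'):
    z=np.load('pics/%s2.npz'%n);im,d=z['im'],z['d'];P=cloud(n,d)
    m=hsvm(im,(15,30,100),(35,190,255))&((abs(P[...,2]-.156)<.025)*255).astype(np.uint8)
    v,u=np.nonzero(m);q=plane(n,np.c_[u,v],.161)[:,:2]
    h=cv2.convexHull((q*1e4).astype(np.float32)).reshape(-1,2)/1e4
    from numpy import linspace
    # densify by keeping contour points
    print(n,len(q),circ(h,.06),q.min(0),q.max(0))
```

```text
top 246 (array([0.5161207 , 0.00715232]), np.int64(3)) [ 0.0431062  -0.05252588] [0.55299713 0.05866917]
scene 2839 (array([0.46591392, 1.46289744]), np.int64(13)) [-0.62607644 -0.36231859] [0.61874608 1.52035161]
```

Run:
```python
from look import *
for n in('top','scene'):
    z=np.load('pics/%s2.npz'%n);im,d=z['im'],z['d'];P=cloud(n,d)
    m=hsvm(im,(15,30,100),(35,190,255))&((abs(P[...,2]-.156)<.02)*255).astype(np.uint8)
    m=blob(m,n,(.559,.01),.161,.075)
    q=plane(n,cont(m).reshape(-1,2),.161)[:,:2]
    h=cv2.convexHull((q*1e4).astype(np.float32)).reshape(-1,2)/1e4
    print(n,len(q),circ(h,.06),circ(q,.06),h.min(0).round(4),h.max(0).round(4))
```

```text
top 120 (array([0.55546656, 0.00584499]), np.int64(11)) (array([0.55833873, 0.00525734]), np.int64(40)) [ 0.4962 -0.0417] [0.553  0.0587]
scene 151 (array([0.55949103, 0.00213145]), np.int64(34)) (array([0.55784508, 0.00321319]), np.int64(76)) [ 0.5097 -0.0589] [0.6187 0.0625]
```

>>> {"api": "jog_arm", "payload": {"plan": [[0.05,-0.14,0.8,0,0,0,-1],[0.05,-0.14,0.8,0,0,0,-1],[0,0,0.8,0,0,0,-1],[0,0,0.8,0,0,0,-1],[0,0,0.4,0,0,0,-1],[0,0,0,0,0,0,-1],[0,0,0,0,0,0,-1]]}}

```text
t: 8.35
tool_pos: [0.5612, 0.014, 0.0757]
tool_rot: [3.142, 0.001, 0.0]
contact_force: [0.4, -0.0, -1.8]
opening: 0.0143
grip_force: 60.9
```

```bash
python3 plan.py 0.5605,0.0135,0.0235,0
python3 - <<'E'
from look import *
for n in('top','scene'):
    im,d=look(n);P=cloud(n,d);zt=.016+ctrl.get_obs()['tool_pos'][2]-.003
    m=hsvm(im,(15,30,100),(35,190,255))&((abs(P[...,2]-zt)<.02)*255).astype(np.uint8)
    m=blob(m,n,(.559,.01),zt,.075)
    q=plane(n,cont(m).reshape(-1,2),zt)[:,:2]
    h=cv2.convexHull((q*1e4).astype(np.float32)).reshape(-1,2)/1e4
    print(n,zt,circ(h,.06),circ(q,.06),h.min(0).round(4),h.max(0).round(4))
    c=proj(n,[.56,.011,.08])[0].astype(int);save(cv2.resize(im[c[1]-40:c[1]+40,c[0]-50:c[0]+50],None,fx=6,fy=6),n+'3.png')
E
```

```text
t 8.3 now [0.5612 0.014  0.0757] yaw 0.03 tilt [ 0.0001 -0.    ] op 0.0143 F [ 0.4 -0.  -1.8]
 shift n=3: [-0.01, 0.01, 0.87] last [-0.02, 0.01, 0.87]
top 0.08936692195684082 (array([ 0.56816741, -0.00069609]), np.int64(9)) (array([0.57316028, 0.01857185]), np.int64(36)) [ 0.5092 -0.0324] [0.5559 0.0634]
scene 0.08975128131454894 (array([0.5627823 , 0.00749716]), np.int64(25)) (array([0.56149781, 0.0099335 ]), np.int64(71)) [ 0.5049 -0.0522] [0.6223 0.0686]
```

View pics/scene3.png

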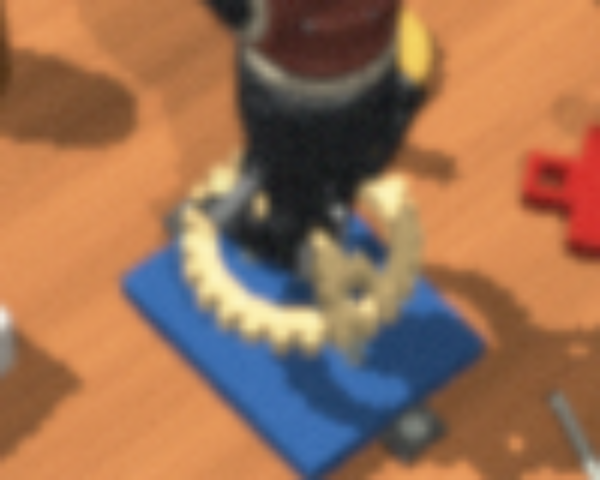

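Gear sits above the pegs, within about 2 mm of centre. Lowering in stages while watching the force.

>>> {"api": "jog_arm", "payload": {"plan": [[-0.05,-0.05,0.4,0,0,0,-1],[0,0,0.4,0,0,0,-1],[0,0,0.3,0,0,0,-1],[0,0,0.3,0,0,0,-1],[0,0,0,0,0,0,-1]]}}

```text
t: 8.95
tool_pos: [0.5603, 0.015, 0.0468]
tool_rot: [-3.142, -0.001, -0.001]
contact_force: [4.3, 0.5, -3.7]
opening: 0.0144
grip_force: 60.7
```

>>> {"api": "jog_arm", "payload": {"plan": [[0,0,0.4,0,0,0,-1],[0,0,0.4,0,0,0,-1],[0,0,0.2,0,0,0,-1],[0,0,0,0,0,0,-1],[0,0,0,0,0,0,-1]]}}

```text
t: 9.45
tool_pos: [0.5603, 0.015, 0.0272]
tool_rot: [-3.142, -0.001, -0.001]
contact_force: [5.0, 0.6, -4.7]
opening: 0.0141
grip_force: 60.6
```

>>> {"api": "jog_arm", "payload": {"plan": [[0.08,0,0.1,0,0,0,-1],[0,0,0.05,0,0,0,-1],[0,0,0,0,0,0,-1],[0,0,0,0,0,0,-1]]}}

```text
t: 9.85
tool_pos: [0.561, 0.0151, 0.0249]
tool_rot: [-3.142, -0.001, 0.003]
contact_force: [-4.7, -1.0, 5.6]
opening: 0.0139
grip_force: 61.7
```

>>> {"api": "jog_arm", "payload": {"plan": [[0,0,0,0,0,0,-0.06],[0,0,0,0,0,0,-0.06],[0,0,0,0,0,0,-0.06],[0,0,-0.5,0,0,0,-0.06],[0,0,-1,0,0,0,-0.06],[0,0,-1,0,0,0,-0.06],[0,0,-1,0,0,0,-0.06],[0,0,-1,0,0,0,-0.06]]}}

```text
t: 10.65
tool_pos: [0.5618, 0.015, 0.1163]
tool_rot: [3.142, 0.001, 0.001]
contact_force: [0.4, 0.3, -0.7]
opening: 0.04
grip_force: 0.0
```

```bash
python3 plan.py 0.5605,0.0135,0.16,-8 0.5505,0.357,0.16,-8  0.5505,0.357,0.004,-8
```

```text
t 10.7 now [0.5618 0.015  0.1163] yaw 0.03 tilt [ 0.0009 -0.0001] op 0.0400 F [ 0.4  0.3 -0.7]
 turn n=1: 0.18 last 0.18
 shift n=3: [-0.02, 0.03, -0.73] last [-0.02, 0.03, -0.72]
 shift n=17: [-0.17, -1.0, 0.0] last [-0.17, -0.94, 0.0]
 shift n=8: [0.0, 0.0, 0.98] last [0.0, 0.0, 0.94]
```

>>> {"api": "jog_arm", "payload": {"plan": [[-0.02,0.03,-0.73,0,0,0.18,-0.06],[-0.02,0.03,-0.73,0,0,0,-0.06],[-0.02,0.03,-0.72,0,0,0,-0.06],[-0.17,-1,0,0,0,0,-0.06],[-0.17,-1,0,0,0,0,-0.06],[-0.17,-1,0,0,0,0,-0.06],[-0.17,-1,0,0,0,0,-0.06],[-0.17,-1,0,0,0,0,-0.06]]}}

```text
t: 11.45
tool_pos: [0.5573, 0.1155, 0.1587]
tool_rot: [-3.134, 0.217, 0.0]
contact_force: [0.5, -0.3, -0.2]
opening: 0.0402
grip_force: 0.0
```

>>> {"api": "jog_arm", "payload": {"plan": [[-0.17,-1,0,0,0,0,-0.06],[-0.17,-1,0,0,0,0,-0.06],[-0.17,-1,0,0,0,0,-0.06],[-0.17,-1,0,0,0,0,-0.06]]}}

```text
t: 11.85
tool_pos: [0.5551, 0.1967, 0.1587]
tool_rot: [3.134, -0.217, -0.0]
contact_force: [0.7, -0.2, -0.4]
opening: 0.0405
grip_force: 0.0
```

```bash
python3 - <<'E'
from look import *
n='top';im,d=look(n);save(im,'t4.png')
for nm,c,(lo,hi),z in(('light',(.56,.011),L,.036),('dark',(.549,.357),D,.016)):
    try:print(nm,*[np.round(x,4) for x in gear(n,im,c,lo,hi,z)])
    except Exception as e:print(nm,'x')
P=cloud(n,d);m=blob(hsvm(im,*L),n,(.56,.011),.036,.08);print(np.median(P[m>0][:,2]))
E
python3 plan.py 0.5505,0.357,0.16,-8  0.5505,0.357,0.004,-8
```

```text
light [0.5572 0.0138] [117.2523 119.549 ] 60.5148 -179.1962 [193 186] [0.5569 0.0136]
dark [0.5509 0.3465] [137.2396 149.9335] 75.0675 -19.0876 [184 100] [0.5448 0.3609]
0.035961180344810204
t 11.9 now [0.5548 0.1992 0.1587] yaw -7.84 tilt [-0.0002  0.0022] op 0.0402 F [-1.2  2.4  0.6]
 shift n=8: [-0.16, -0.97, -0.01] last [-0.17, -1.0, 0.01]
 shift n=8: [0.0, 0.0, 0.98] last [0.0, 0.0, 0.94]
```

View pics/t4.png

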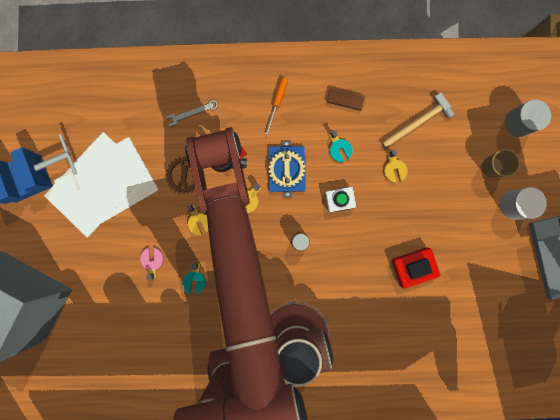

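Light gear is seated at (287,168), top at 36 mm; the dark gear is unmoved at (182,174). Next, pick the dark one.

>>> {"api": "jog_arm", "payload": {"plan": [[-0.1,-1,0,0,0,0,-0.06],[-0.16,-1,0,0,0,0,-0.06],[-0.16,-1,0,0,0,0,-0.06],[-0.16,-1,0,0,0,0,-0.06],[-0.16,-1,0,0,0,0,-0.06],[-0.16,-1,0,0,0,0,-0.06],[-0.16,-1,0,0,0,0,-0.06],[-0.16,-0.85,0,0,0,0,-0.06]]}}

```text
t: 12.7
tool_pos: [0.5531, 0.3561, 0.1584]
tool_rot: [3.134, -0.22, -0.0]
contact_force: [-0.3, 0.3, -0.4]
opening: 0.04
grip_force: 0.0
```

>>> {"api": "jog_arm", "payload": {"plan": [[0,0,0.9,0,0,0,-0.06],[0,0,1,0,0,0,-0.06],[0,0,1,0,0,0,-0.06],[0,0,1,0,0,0,-0.06],[0,0,1,0,0,0,-0.06],[0,0,0.6,0,0,0,-0.06],[0,0,0,0,0,0,-0.06],[0,0,0,0,0,0,-0.06]]}}

```text
t: 13.5
tool_pos: [0.5532, 0.3545, 0.0481]
tool_rot: [3.133, -0.221, -0.0]
contact_force: [1.4, -0.4, 0.5]
opening: 0.0406
grip_force: 0.0
```

```bash
python3 plan.py 0.5515,0.358,0.0035,-8;python3 - <<'E'
from look import *
im,d=look('scene');c=proj('scene',[.55,.357,.02])[0].astype(int);save(cv2.resize(im[c[1]-40:c[1]+40,c[0]-50:c[0]+50],None,fx=6,fy=6),'s5.png')
E
```

```text
t 13.5 now [0.5532 0.3545 0.0481] yaw -8.08 tilt [-0.0003 -0.0003] op 0.0406 F [ 1.4 -0.4  0.5]
 shift n=3: [-0.04, -0.05, 0.74] last [-0.03, -0.06, 0.75]
```

View pics/s5.png

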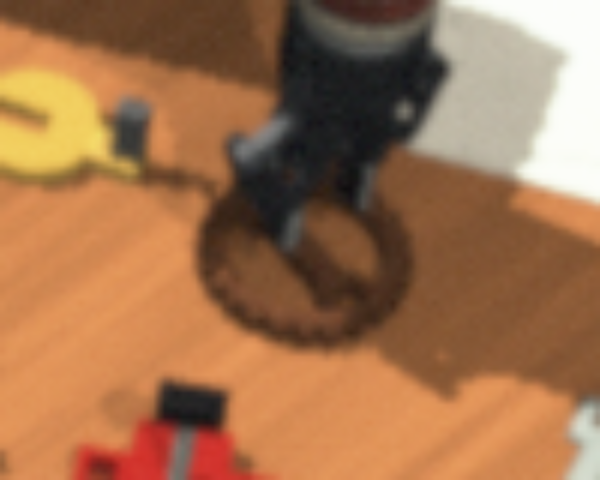

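Fingers straddle the dark bar, one over each window. Lowering with the small correction, then gripping.

>>> {"api": "jog_arm", "payload": {"plan": [[-0.07,-0.16,0.74,0,0,0,-0.06],[0,0,0.74,0,0,0,-0.06],[0,0,0.74,0,0,0,-0.06],[0,0,0,0,0,0,-0.06],[0,0,0,0,0,0,-1],[0,0,0,0,0,0,-1],[0,0,0,0,0,0,-1],[0,0,0,0,0,0,-1]]}}

```text
t: 14.35
tool_pos: [0.5525, 0.3583, 0.0044]
tool_rot: [-3.133, 0.221, -0.001]
contact_force: [-0.3, 0.6, -0.1]
opening: 0.014
grip_force: 61.5
```

>>> {"api": "jog_arm", "payload": {"plan": [[0,0,0,0,0,0,-1],[0,0,0,0,0,0,-1],[0,0,-0.9,0,0,0,-1],[0,0,-0.9,0,0,0,-1],[0,0,-0.9,0,0,0,-1],[0,0,-0.9,0,0,0,-1],[0,0,-0.9,0,0,0,-1],[0,0,-0.9,0,0,0,-1]]}}

```text
t: 15.15
tool_pos: [0.5524, 0.3582, 0.1141]
tool_rot: [-3.133, 0.221, -0.001]
contact_force: [-0.4, 0.5, -1.3]
opening: 0.0143
grip_force: 61.6
```

```bash
python3 plan.py 0.5515,0.357,0.15,0 0.561,0.0145,.15,0 0.561,0.0145,.085,0
```

```text
t 15.2 now [0.5524 0.3582 0.1141] yaw -8.07 tilt [0.001  0.0005] op 0.0143 F [-0.4  0.5 -1.3]
 turn n=1: -0.18 last -0.18
 shift n=2: [-0.02, 0.03, -0.9] last [-0.02, 0.03, -0.89]
 shift n=18: [0.03, 0.95, 0.0] last [-0.03, 0.97, 0.0]
 shift n=4: [0.0, 0.0, 0.81] last [0.0, 0.0, 0.82]
```

>>> {"api": "jog_arm", "payload": {"plan": [[-0.02,0.03,-0.9,0,0,-0.18,-1],[-0.02,0.03,-0.9,0,0,0,-1],[0.03,0.95,0,0,0,0,-1],[0.03,0.95,0,0,0,0,-1],[0.03,0.95,0,0,0,0,-1],[0.03,0.95,0,0,0,0,-1],[0.03,0.95,0,0,0,0,-1],[0.03,0.95,0,0,0,0,-1]]}}

```text
t: 15.95
tool_pos: [0.5547, 0.2408, 0.1472]
tool_rot: [3.141, -0.001, -0.002]
contact_force: [0.4, 0.8, -1.4]
opening: 0.0141
grip_force: 61.6
```

>>> {"api": "jog_arm", "payload": {"plan": [[0.03,0.95,0,0,0,0,-1],[0.03,0.95,0,0,0,0,-1],[0.03,0.95,0,0,0,0,-1],[0.03,0.95,0,0,0,0,-1],[0.03,0.95,0,0,0,0,-1],[0.03,0.95,0,0,0,0,-1],[0.03,0.95,0,0,0,0,-1],[0.03,0.95,0,0,0,0,-1]]}}

```text
t: 16.75
tool_pos: [0.5593, 0.0891, 0.1474]
tool_rot: [3.141, -0.001, -0.001]
contact_force: [0.1, -0.1, -1.2]
opening: 0.0141
grip_force: 61.6
```

>>> {"api": "jog_arm", "payload": {"plan": [[0.03,0.95,0,0,0,0,-1],[0.03,0.95,0,0,0,0,-1],[0.03,0.95,0,0,0,0,-1],[-0.03,0.97,0,0,0,0,-1],[0,0,0.8,0,0,0,-1],[0,0,0.8,0,0,0,-1],[0,0,0.8,0,0,0,-1],[0,0,0.8,0,0,0,-1]]}}

```text
t: 17.55
tool_pos: [0.56, 0.0152, 0.0814]
tool_rot: [-3.141, -0.002, 0.004]
contact_force: [0.3, 0.4, -0.9]
opening: 0.014
grip_force: 61.7
```

>>> {"api": "jog_arm", "payload": {"plan": [[0,0,0,0,0,0,-1],[0,0,0,0,0,0,-1],[0,0,0,0,0,0,-1]]}}

```text
t: 17.85
tool_pos: [0.5618, 0.0148, 0.0846]
tool_rot: [3.141, 0.002, 0.002]
contact_force: [0.7, 0.2, -1.6]
opening: 0.0142
grip_force: 61.6
```

```bash
python3 plan.py 0.561,0.0145,.045,0;python3 - <<'E'
from look import *
n='scene';im,d=look(n);P=cloud(n,d);zt=.014+ctrl.get_obs()['tool_pos'][2]
hs=cv2.cvtColor(im,cv2.COLOR_RGB2HSV)
m=((hs[...,0]<16)&(hs[...,1]>60)&(abs(P[...,2]-zt)<.012)).astype(np.uint8)*255
m=blob(m,n,(.561,.012),zt,.075);q=plane(n,cont(m).reshape(-1,2),zt)[:,:2]
print(zt,np.median(P[m>0][:,2]),circ(q,.06),q.min(0),q.max(0))
c=proj('scene',[.56,.011,.08])[0].astype(int);save(cv2.resize(im[c[1]-40:c[1]+40,c[0]-50:c[0]+50],None,fx=6,fy=6),'s6.png')
E
```

```text
t 17.9 now [0.5618 0.0148 0.0846] yaw 0.06 tilt [ 0.0014 -0.0001] op 0.0142 F [ 0.7  0.2 -1.6]
 shift n=2: [-0.02, 0.01, 0.99] last [-0.02, 0.01, 0.99]
0.09895466716570511 0.09497114553817769 (array([0.55969097, 0.01225125]), np.int64(60)) [ 0.51374635 -0.04922048] [0.62171168 0.06903464]
```

View pics/s6.png

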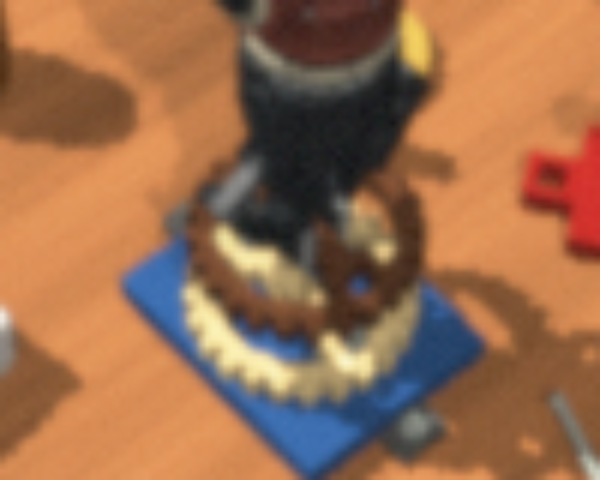

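Dark gear is centred over the light one (fit (0.560, 0.012), jig (0.561, 0.011)). Lowering.

>>> {"api": "jog_arm", "payload": {"plan": [[0,0,0.5,0,0,0,-1],[0,0,0.5,0,0,0,-1],[0,0,0.5,0,0,0,-1],[0,0,0.3,0,0,0,-1],[0,0,0,0,0,0,-1],[0,0,0,0,0,0,-1]]}}

```text
t: 18.5
tool_pos: [0.561, 0.0146, 0.0476]
tool_rot: [-3.141, -0.001, 0.001]
contact_force: [-0.3, 0.3, -1.8]
opening: 0.0141
grip_force: 61.6
```

>>> {"api": "jog_arm", "payload": {"plan": [[0,0,0.2,0,0,0,-1],[0,0,0.15,0,0,0,-1],[0,0,0,0,0,0,-1],[0,0,0,0,0,0,-1]]}}

```text
t: 18.9
tool_pos: [0.561, 0.0146, 0.0409]
tool_rot: [-3.142, -0.001, 0.0]
contact_force: [-0.2, 0.1, -1.4]
opening: 0.0141
grip_force: 61.6
```

>>> {"api": "jog_arm", "payload": {"plan": [[0,0,0,0,0,0,-0.06],[0,0,0,0,0,0,-0.06],[0,0,0,0,0,0,-0.06],[0,0,-0.5,0,0,0,-0.06],[0,0,-1,0,0,0,-0.06],[0,0,-1,0,0,0,-0.06],[0,0,-1,0,0,0,-0.06],[0,0,-1,0,0,0,-0.06]]}}

```text
t: 19.7
tool_pos: [0.5613, 0.0146, 0.1327]
tool_rot: [3.141, 0.001, 0.002]
contact_force: [0.4, -0.6, -0.2]
opening: 0.0403
grip_force: 0.0
```

```bash
python3 plan.py 0.561,0.014,0.21,37 0.616,0.191,0.21,37  0.616,0.191,0.115,37 0.616,0.191,0.068,37
```

```text
t 19.7 now [0.5613 0.0146 0.1327] yaw 0.03 tilt [ 0.001  -0.0001] op 0.0403 F [ 0.4 -0.6 -0.2]
 turn n=5: -0.16 last -0.18
 shift n=4: [-0.01, 0.0, -0.97] last [0.0, 0.01, -0.95]
 shift n=8: [0.94, -0.68, 0.0] last [0.94, -0.65, 0.0]
 shift n=5: [0.0, 0.0, 0.95] last [0.0, 0.0, 0.95]
 shift n=3: [0.0, 0.0, 0.78] last [0.0, 0.0, 0.79]
```

>>> {"api": "jog_arm", "payload": {"plan": [[0,0,-0.97,0,0,-0.16,-0.06],[0,0,-0.97,0,0,-0.16,-0.06],[0,0,-0.97,0,0,-0.16,-0.06],[0,0,-0.95,0,0,-0.16,-0.06],[0,0,0,0,0,-0.18,0.2],[0,0,0,0,0,0,0.2],[0,0,0,0,0,0,0.2]]}}

```text
t: 20.4
tool_pos: [0.5609, 0.0146, 0.2083]
tool_rot: [-2.981, -0.991, 0.0]
contact_force: [0.8, -0.5, -0.1]
opening: 0.0514
grip_force: 0.0
```

```bash
cat > hang.py <<'E'
from look import *
def handle(n,d,c,zt,im=None):
    P=cloud(n,d);m=(np.hypot(P[...,0]-c[0],P[...,1]-c[1])<.05)&(P[...,2]>zt-.013)&(P[...,2]<zt+.013)
    v,u=np.nonzero(m);q=plane(n,np.c_[u,v],zt)[:,:2];return len(u),np.round(cv2.minAreaRect((q*1000).astype(np.float32))[0],1),np.round(cv2.minAreaRect((q*1000).astype(np.float32))[1:][0],1),cv2.minAreaRect((q*1000).astype(np.float32))[2],q.mean(0).round(4)
E
python3 - <<'E'
from hang import *
for n in('top','scene'):
    im,d=look(n)
    print(n,*handle(n,d,(.615,.19),.096))
    if n=='scene':
        P=cloud(n,d)
        rm=hsvm(im,(0,60,20),(16,255,150));print('dark z',np.median(P[(np.hypot(P[...,0]-.561,P[...,1]-.012)<.06)&(np.hypot(P[...,0]-.561,P[...,1]-.012)>.05)&(P[...,2]>.01)][:,2]))
    else:
      for nm,c,(lo,hi) in(('dark',(.56,.012),D),):
        try:print(nm,*[np.round(x,4) for x in gear(n,im,c,lo,hi,.052)])
        except Exception as e:print('x')
E
python3 plan.py 0.616,0.191,0.21,37  0.616,0.191,0.115,37 0.616,0.191,0.068,37
```

```text
top 68 [613.6 191.2] [37.1 17.9] 37.302955627441406 [0.6138 0.1912]
dark [0.5602 0.0118] [158.9375 159.0795] 79.9501 -40.1824 [507  36] [ 0.5309 -0.0024]
scene 79 [618.4 188. ] [35.  26.3] 37.510013580322266 [0.6176 0.1883]
dark z 0.2633625274182767
t 20.5 now [0.5607 0.0147 0.2076] yaw 36.82 tilt [-0.001   0.0001] op 0.0511 F [-0.3 -0.1  0.5]
 shift n=8: [0.94, -0.68, -0.01] last [0.92, -0.64, -0.05]
 shift n=5: [0.0, 0.0, 0.95] last [0.0, 0.0, 0.95]
 shift n=3: [0.0, 0.0, 0.78] last [0.0, 0.0, 0.79]
```

Hanger unmoved. Reaching it.

>>> {"api": "jog_arm", "payload": {"plan": [[0.94,-0.68,0,0,0,0,0.2],[0.94,-0.68,0,0,0,0,0.2],[0.94,-0.68,0,0,0,0,0.2],[0.94,-0.68,0,0,0,0,0.2],[0.94,-0.68,0,0,0,0,0.2],[0.94,-0.68,0,0,0,0,0.2],[0.94,-0.68,0,0,0,0,0.2],[0.92,-0.64,0,0,0,0,0.2]]}}

```text
t: 21.3
tool_pos: [0.6159, 0.192, 0.2073]
tool_rot: [-2.98, -0.993, 0.002]
contact_force: [0.7, 0.2, 0.3]
opening: 0.0517
grip_force: 0.0
```

>>> {"api": "jog_arm", "payload": {"plan": [[0,0,0.95,0,0,0,0.2],[0,0,0.95,0,0,0,0.2],[0,0,0.95,0,0,0,0.2],[0,0,0.95,0,0,0,0.2],[0,0,0.85,0,0,0,0.2],[0,0,0,0,0,0,0.2],[0,0,0,0,0,0,0.2]]}}

```text
t: 22.0
tool_pos: [0.6159, 0.191, 0.1148]
tool_rot: [-2.98, -0.994, 0.001]
contact_force: [0.4, -1.5, -0.6]
opening: 0.0512
grip_force: 0.0
```

```bash
python3 plan.py 0.616,0.191,0.068,37
python3 - <<'E'
from look import *
n='scene';im,d=look(n);np.savez('pics/s7.npz',im=im,d=d)
c=proj('scene',[.615,.19,.08])[0].astype(int);a=cv2.resize(im[c[1]-50:c[1]+50,c[0]-50:c[0]+50],None,fx=4,fy=4)
c=proj('scene',[.56,.011,.04])[0].astype(int);b=cv2.resize(im[c[1]-50:c[1]+50,c[0]-50:c[0]+50],None,fx=4,fy=4)
save(np.hstack([a,b]),'s7.png')
E
```

```text
t 22.0 now [0.6159 0.191  0.1148] yaw 36.90 tilt [-0.0009 -0.0001] op 0.0512 F [ 0.4 -1.5 -0.6]
 shift n=3: [0.0, 0.0, 0.78] last [0.0, 0.0, 0.78]
```

View pics/s7.png

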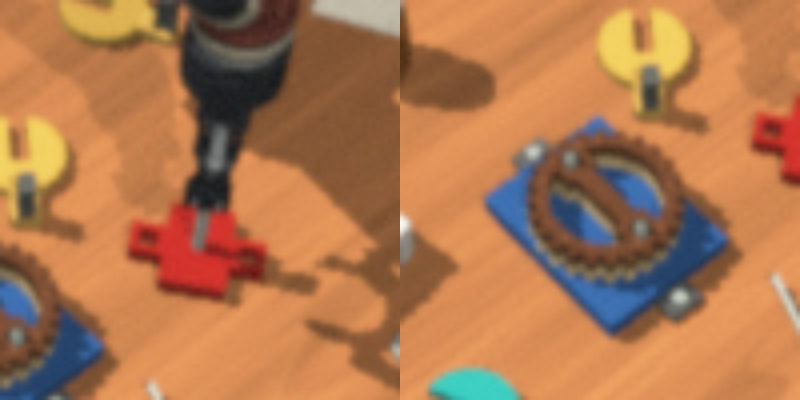

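Both gears are stacked on the pegs (right); the gripper stands above the handle (left). Gripping the hanger.

>>> {"api": "jog_arm", "payload": {"plan": [[0,0,0.78,0,0,0,0.2],[0,0,0.78,0,0,0,0.2],[0,0,0.78,0,0,0,0.2],[0,0,0,0,0,0,0.2],[0,0,0,0,0,0,-1],[0,0,0,0,0,0,-1],[0,0,0,0,0,0,-1],[0,0,0,0,0,0,-1]], "grip_force": 90}}

```text
t: 22.85
tool_pos: [0.6164, 0.1912, 0.0688]
tool_rot: [2.98, 0.995, 0.001]
contact_force: [0.2, 1.2, -0.5]
opening: 0.0168
grip_force: 88.6
```

>>> {"api": "jog_arm", "payload": {"plan": [[0,0,0,0,0,0,-1],[0,0,0,0,0,0,-1],[0,0,-0.9,0,0,0,-1],[0,0,-0.9,0,0,0,-1],[0,0,-0.9,0,0,0,-1],[0,0,-0.9,0,0,0,-1],[0,0,-0.9,0,0,0,-1],[0,0,-0.9,0,0,0,-1]]}}

```text
t: 23.65
tool_pos: [0.6163, 0.191, 0.1784]
tool_rot: [2.98, 0.995, 0.001]
contact_force: [0.1, -0.3, -3.2]
opening: 0.0166
grip_force: 88.1
```

```bash
python3 plan.py 0.616,0.191,0.175,0 0.561,0.0145,0.175,0 0.561,0.0145,0.145,0
```

```text
t 23.6 now [0.6163 0.191  0.1784] yaw 36.93 tilt [0.0009 0.0002] op 0.0166 F [ 0.1 -0.3 -3.2]
 turn n=5: 0.16 last 0.18
 shift n=1: [-0.01, 0.0, 0.17] last [-0.01, 0.0, 0.17]
 shift n=9: [-0.31, 0.98, 0.0] last [-0.27, 0.98, 0.0]
 shift n=2: [0.0, 0.0, 0.75] last [0.0, 0.0, 0.75]
```

>>> {"api": "jog_arm", "payload": {"plan": [[0,0,0.17,0,0,0.16,-1],[0,0,0,0,0,0.16,-1],[0,0,0,0,0,0.16,-1],[0,0,0,0,0,0.16,-1],[0,0,0,0,0,0.18,-1],[0,0,0,0,0,0,-1]]}}

```text
t: 24.25
tool_pos: [0.6162, 0.1911, 0.1737]
tool_rot: [-3.142, -0.001, -0.001]
contact_force: [-0.5, 0.0, -3.3]
opening: 0.0168
grip_force: 88.2
```

>>> {"api": "jog_arm", "payload": {"plan": [[-0.31,0.98,0,0,0,0,-1],[-0.31,0.98,0,0,0,0,-1],[-0.31,0.98,0,0,0,0,-1],[-0.31,0.98,0,0,0,0,-1],[-0.31,0.98,0,0,0,0,-1],[-0.31,0.98,0,0,0,0,-1],[-0.31,0.98,0,0,0,0,-1],[-0.31,0.98,0,0,0,0,-1]]}}

```text
t: 25.05
tool_pos: [0.5656, 0.0321, 0.1731]
tool_rot: [3.141, 0.002, -0.0]
contact_force: [-0.3, 1.1, -3.3]
opening: 0.0166
grip_force: 88.3
```

>>> {"api": "jog_arm", "payload": {"plan": [[-0.27,0.98,0,0,0,0,-1],[0,0,0.75,0,0,0,-1],[0,0,0.75,0,0,0,-1],[0,0,0,0,0,0,-1],[0,0,0,0,0,0,-1],[0,0,0,0,0,0,-1]]}}

```text
t: 25.65
tool_pos: [0.5615, 0.0151, 0.1431]
tool_rot: [-3.142, -0.002, -0.0]
contact_force: [0.7, -0.1, -2.8]
opening: 0.0168
grip_force: 88.4
```

```bash
python3 plan.py 0.561,0.0145,0.12,0
python3 - <<'E'
from look import *
n='scene';im,d=look(n);P=cloud(n,d)
zt=ctrl.get_obs()['tool_pos'][2]-.0685+.016
rm=hsvm(im,(0,150,60),(7,255,255))|hsvm(im,(170,150,60),(180,255,255))
m=blob(rm,n,(.561,.012),zt,.09);q=plane(n,cont(m).reshape(-1,2),zt)[:,:2]
print(zt,np.median(P[m>0][:,2]),q.min(0),q.max(0),q[np.argmin(q[:,0])],q[np.argmax(q[:,0])],cv2.minAreaRect((q*1000).astype(np.float32)))
c=proj('scene',[.56,.011,.08])[0].astype(int);save(cv2.resize(im[c[1]-50:c[1]+50,c[0]-60:c[0]+60],None,fx=5,fy=5),'s8.png')
E
```

```text
t 25.6 now [0.5615 0.0151 0.1431] yaw 0.09 tilt [0.0003 0.    ] op 0.0168 F [ 0.7 -0.1 -2.8]
 shift n=2: [-0.01, 0.01, 0.58] last [-0.01, 0.02, 0.57]
0.09094567060886065 0.08970181957627761 [ 0.50635201 -0.02799921] [0.62347305 0.05454997] [0.50635201 0.0137467 ] [0.62347305 0.02038929] ((569.0009155273438, 10.434791564941406), (98.83161163330078, 89.53821563720703), 42.01119613647461)
```

View pics/s8.png

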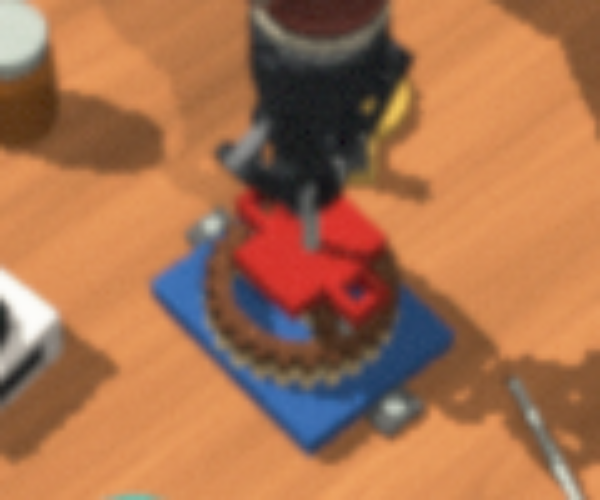

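Hanger is level above the pegs, centre near (0.560, 0.014). Lowering while watching force.

>>> {"api": "jog_arm", "payload": {"plan": [[0,0,0.5,0,0,0,-1],[0,0,0.3,0,0,0,-1],[0,0,0,0,0,0,-1],[0,0,0,0,0,0,-1]]}}

```text
t: 26.1
tool_pos: [0.5608, 0.0147, 0.1263]
tool_rot: [-3.141, -0.001, 0.002]
contact_force: [-0.2, -0.4, -3.7]
opening: 0.0166
grip_force: 88.5
```

>>> {"api": "jog_arm", "payload": {"plan": [[0,0,0.15,0,0,0,-1],[0,0,0.12,0,0,0,-1],[0,0,0,0,0,0,-1],[0,0,0,0,0,0,-1]]}}

```text
t: 26.5
tool_pos: [0.5611, 0.0144, 0.1213]
tool_rot: [3.141, 0.001, -0.0]
contact_force: [-0.8, -0.8, -3.3]
opening: 0.0166
grip_force: 88.4
```

>>> {"api": "jog_arm", "payload": {"plan": [[0,0,0,0,0,0,-0.2],[0,0,0,0,0,0,0],[0,0,0,0,0,0,0.2],[0,0,0,0,0,0,0.2],[0,0,-0.5,0,0,0,0.2],[0,0,-1,0,0,0,0.2],[0,0,-1,0,0,0,0.2],[0,0,-1,0,0,0,0.2]]}}

```text
t: 27.3
tool_pos: [0.5614, 0.0146, 0.1932]
tool_rot: [-3.142, -0.001, -0.001]
contact_force: [-0.3, -0.7, 0.2]
opening: 0.0514
grip_force: 0.0
```

>>> {"api": "jog_arm", "payload": {"plan": [[0,-1,-0.5,0,0,0,0.2],[0,-1,0,0,0,0,0.2],[0,-1,0,0,0,0,0.2],[0,-1,0,0,0,0,0.2],[0,-1,0,0,0,0,0.2],[0,-1,0,0,0,0,0.2],[0,-1,0,0,0,0,0.2],[0,-1,0,0,0,0,0.2]]}}

```text
t: 28.1
tool_pos: [0.5613, 0.1756, 0.2026]
tool_rot: [-3.141, -0.001, -0.002]
contact_force: [0.1, 0.8, 0.5]
opening: 0.0511
grip_force: 0.0
```

```bash
cat > st.py <<'E'
from hang import *
import sys
cs=dict(A=(.454,.147,0),B=(.386,.309,0),C=(.545,-.351,0))
for n in('top','scene'):
    im,d=look(n);np.savez('pics/last_%s.npz'%n,im=im,d=d);print('==',n)
    try:print('handle',*handle(n,d,(.561,.013),.148))
    except Exception as e:print('nohandle')
    for k in sys.argv[1]:
        try:
            o,l,i,nl=disc(n,im,d,cs[k][:2]);v=l-o;print('disc',k,o.round(4),'lug',l.round(4),nl,'inl',i,'dist',np.hypot(*v).round(4),'ang',np.degrees(np.arctan2(v[1],v[0])).round(1))
        except Exception as e:print(k,'x')
E
python3 st.py ABC; python3 plan.py
```

```text
== top
handle 72 [560.7  13.9] [15.3 33.8] 88.5844497680664 [0.5607 0.0139]
disc A [0.4536 0.1506] lug [0.4971 0.114 ] 26 inl 22 dist 0.0568 ang -40.1
disc B [0.3842 0.3094] lug [0.4339 0.334 ] 27 inl 52 dist 0.0555 ang 26.3
disc C [ 0.5449 -0.3505] lug [ 0.5994 -0.3363] 30 inl 56 dist 0.0563 ang 14.6
== scene
handle 92 [565.4  10. ] [22.4 41.1] 88.27649688720703 [0.565 0.011]
disc A [0.4552 0.148 ] lug [0.4985 0.1121] 30 inl 48 dist 0.0563 ang -39.6
disc B [0.386  0.3089] lug [0. 0.] 0 inl 17 dist 0.4943 ang -141.3
disc C [ 0.5453 -0.3516] lug [ 0.6006 -0.3386] 44 inl 66 dist 0.0568 ang 13.1
t 28.2 now [0.5612 0.1765 0.2025] yaw 0.18 tilt [0.001  0.0008] op 0.0513 F [ 0.1 -0.2  0.3]
```

Hanger handle sits at the jig (top fit 0.5607, 0.0139, at height 148 mm), and no disc has moved. Disc A next.

```bash
python3 plan.py .498,.1135,.2,-39 .498,.1135,.05,-39 .498,.1135,.023,-39
```

```text
t 28.2 now [0.5612 0.1765 0.2025] yaw 0.18 tilt [0.001  0.0008] op 0.0513 F [ 0.1 -0.2  0.3]
 turn n=5: 0.17 last 0.19
 shift n=5: [-0.09, 0.89, 0.02] last [-0.11, 0.87, 0.04]
 shift n=8: [0.0, 0.0, 0.94] last [0.0, 0.0, 0.92]
 shift n=2: [0.0, 0.0, 0.68] last [0.0, 0.0, 0.67]
```

>>> {"api": "jog_arm", "payload": {"plan": [[0,0,0,0,0,0.17,0.2],[0,0,0,0,0,0.17,0.2],[0,0,0,0,0,0.17,0.2],[0,0,0,0,0,0.17,0.2],[0,0,0,0,0,0.19,0.2]]}}

```text
t: 28.7
tool_pos: [0.5613, 0.1738, 0.2022]
tool_rot: [2.957, -1.061, 0.001]
contact_force: [0.4, 0.0, 0.4]
opening: 0.0511
grip_force: 0.0
```

>>> {"api": "jog_arm", "payload": {"plan": [[-0.09,0.89,0.02,0,0,0,0.2],[-0.09,0.89,0.02,0,0,0,0.2],[-0.09,0.89,0.02,0,0,0,0.2],[-0.09,0.89,0.02,0,0,0,0.2],[-0.11,0.87,0.04,0,0,0,0.2],[0,0,0.94,0,0,0,0.2],[0,0,0.94,0,0,0,0.2],[0,0,0.94,0,0,0,0.2]]}}

```text
t: 29.5
tool_pos: [0.4982, 0.1109, 0.1431]
tool_rot: [-2.96, 1.053, -0.003]
contact_force: [-0.7, 1.0, 0.2]
opening: 0.0513
grip_force: 0.0
```

>>> {"api": "jog_arm", "payload": {"plan": [[0,0,0.94,0,0,0,0.2],[0,0,0.94,0,0,0,0.2],[0,0,0,0,0,0,0.2],[0,0,0,0,0,0,0.2]]}}

```text
t: 29.9
tool_pos: [0.498, 0.1114, 0.1056]
tool_rot: [2.96, -1.052, 0.0]
contact_force: [-0.3, -0.5, 0.9]
opening: 0.0515
grip_force: 0.0
```

```bash
python3 plan.py .498,.1135,.023,-39
python3 - <<'E'
from look import *
n='scene';im,d=look(n)
c=proj('scene',[.48,.13,.05])[0].astype(int);save(cv2.resize(im[c[1]-45:c[1]+45,c[0]-60:c[0]+60],None,fx=5,fy=5),'s9.png')
E
```

```text
t 29.9 now [0.498  0.1114 0.1056] yaw -39.14 tilt [ 0.     -0.0002] op 0.0515 F [-0.3 -0.5  0.9]
 shift n=5: [-0.01, -0.02, 0.83] last [-0.03, -0.0, 0.81]
```

View pics/s9.png

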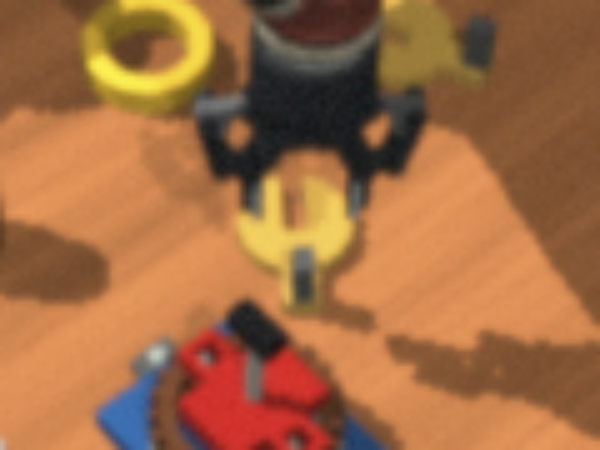

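Disc A's lug is centred between the open fingers (crop 300,275). Lowering to grip.

>>> {"api": "jog_arm", "payload": {"plan": [[-0.03,-0.1,0.83,0,0,0,0.2],[0,0,0.83,0,0,0,0.2],[0,0,0.83,0,0,0,0.2],[0,0,0.83,0,0,0,0.2],[0,0,0.81,0,0,0,0.2],[0,0,0,0,0,0,0.2],[0,0,0,0,0,0,-1],[0,0,0,0,0,0,-1]], "grip_force": 110}}

```text
t: 30.75
tool_pos: [0.5001, 0.1138, 0.0243]
tool_rot: [-2.959, 1.051, -0.004]
contact_force: [-0.6, -0.1, -0.6]
opening: 0.0232
grip_force: 0.0
```

>>> {"api": "jog_arm", "payload": {"plan": [[0,0,0,0,0,0,-1],[0,0,0,0,0,0,-1],[0,0,0,0,0,0,-1],[0,0,0,0,0,0,-1],[0,0,-0.5,0,0,0,-1],[0,0,-0.9,0,0,0,-1],[0,0,-0.9,0,0,0,-1],[0,0,-0.9,0,0,0,-1]]}}

```text
t: 31.55
tool_pos: [0.498, 0.1137, 0.0869]
tool_rot: [2.96, -1.052, -0.001]
contact_force: [0.1, -0.1, -3.4]
opening: 0.0119
grip_force: 107.4
```

```bash
python3 plan.py .498,.1135,.225,-60 .6227,-.0919,.225,-60 .6227,-.0919,.0975,-60 .5902,-.0355,.0975,-60
python3 - <<'E'
from look import *
for n in('scene','top'):
    im,d=look(n);P=cloud(n,d);z=ctrl.get_obs()['tool_pos'][2]-.023+.012
    m=blob(brass(im)&((abs(P[...,2]-z)<.03)*255).astype(np.uint8),n,(.46,.145),z,.08);q=P[m>0]
    A=np.c_[q[:,:2]-q[:,:2].mean(0),np.ones(len(q))];s=np.linalg.lstsq(A,q[:,2],rcond=None)[0];print(n,len(q),'slope',s[:2].round(3),'z',s[2].round(4),z.round(4),circ(plane(n,cont(m).reshape(-1,2),z)[:,:2],.0385))
E
```

```text
t 31.6 now [0.498  0.1137 0.0869] yaw -39.12 tilt [-0.0009 -0.0001] op 0.0119 F [ 0.1 -0.1 -3.4]
 turn n=3: 0.15 last 0.16
 shift n=7: [0.0, 0.0, -0.99] last [0.01, 0.01, -0.96]
 shift n=12: [1.0, -0.02, 0.0] last [1.01, -0.04, 0.0]
 shift n=7: [0.0, 0.0, 0.91] last [0.0, 0.0, 0.92]
 shift n=4: [-0.81, -0.0, 0.0] last [-0.82, -0.0, 0.0]Traceback (most recent call last):
  File "<stdin>", line 5, in <module>
  File "m.py", line 23, in circ
    q=xy[best[2]];f=least_squares(lambda c:np.hypot(*(q-c).T)-r,best[1])
         ~~~~^^^
IndexError: tuple index out of range
```

>>> {"api": "jog_arm", "payload": {"plan": [[0,0,-0.99,0,0,0,-1],[0,0,-0.99,0,0,0,-1],[0,0,-0.99,0,0,0,-1],[0,0,-0.99,0,0,0,-1],[0,0,-0.99,0,0,0.15,-1],[0,0,-0.99,0,0,0.15,-1],[0,0,-0.96,0,0,0.16,-1],[0,0,0,0,0,0,-1]]}}

```text
t: 32.4
tool_pos: [0.5001, 0.1139, 0.2273]
tool_rot: [-2.721, 1.565, -0.007]
contact_force: [0.1, 0.1, -3.0]
opening: 0.0119
grip_force: 107.9
```

```bash
cat > held.py <<'E'
from look import *
def held(n,save_as=None):
    im,d=look(n);P=cloud(n,d);o=ctrl.get_obs();p=o['tool_pos'];Rm=R.from_rotvec(o['tool_rot']).as_matrix();z=p[2]-.023+.012
    ex=Rm[:2,0]
    for s in(1,-1):
        c=p[:2]+s*.057*ex
        k=(brass(im)>0)&(abs(P[...,2]-z)<.02)&(np.hypot(P[...,0]-c[0],P[...,1]-c[1])<.05)
        if k.sum()<30:continue
        q=P[k];A=np.c_[q[:,:2]-q[:,:2].mean(0),np.ones(len(q))];f=np.linalg.lstsq(A,q[:,2],rcond=None)[0]
        m=(k*255).astype(np.uint8)
        try:ci=circ(plane(n,cont(m).reshape(-1,2),z)[:,:2],.0385)
        except Exception:ci=None
        print(n,'side',s,'n',len(q),'slope',f[:2].round(3),'z',f[2].round(4),'exp',z.round(4),'centre',ci,'expc',c.round(4))
    return im
E
python3 -c "
from held import *
held('scene');held('top')"; python3 plan.py .6227,-.0919,.225,-60 .6227,-.0919,.0975,-60 .5902,-.0355,.0975,-60
```

```text
scene side -1 n 56 slope [-0.11  -0.021] z 0.2116 exp 0.2143 centre (array([0.47313287, 0.16136268]), np.int64(17)) expc [0.4704 0.163 ]
top side -1 n 223 slope [ 0.004 -0.024] z 0.213 exp 0.2128 centre (array([0.47026312, 0.16592559]), np.int64(25)) expc [0.4696 0.1629]
t 32.5 now [0.4984 0.1137 0.2238] yaw -59.67 tilt [-0.0005 -0.0002] op 0.0123 F [-0.2 -0.2 -3.5]
 turn n=1: 0.01 last 0.01
 shift n=12: [1.0, -0.02, -0.01] last [1.01, -0.02, 0.05]
 shift n=7: [0.0, 0.0, 0.91] last [0.0, 0.0, 0.92]
 shift n=4: [-0.81, -0.0, 0.0] last [-0.82, -0.0, 0.0]
```

Disc A is held level with its centre where expected. Carrying it over to the approach point.

>>> {"api": "jog_arm", "payload": {"plan": [[1,-0.02,0,0,0,0.01,-1],[1,-0.02,0,0,0,0,-1],[1,-0.02,0,0,0,0,-1],[1,-0.02,0,0,0,0,-1],[1,-0.02,0,0,0,0,-1],[1,-0.02,0,0,0,0,-1],[1,-0.02,0,0,0,0,-1],[1,-0.02,0,0,0,0,-1]]}}

```text
t: 33.3
tool_pos: [0.5813, -0.0247, 0.2235]
tool_rot: [2.717, -1.576, -0.002]
contact_force: [0.4, 0.7, -2.6]
opening: 0.0115
grip_force: 107.6
```

>>> {"api": "jog_arm", "payload": {"plan": [[1,-0.02,0,0,0,0,-1],[1,-0.02,0,0,0,0,-1],[1,-0.02,0,0,0,0,-1],[1,-0.02,0,0,0,0,-1],[0,0,0.9,0,0,0,-1],[0,0,0.9,0,0,0,-1],[0,0,0.9,0,0,0,-1],[0,0,0.9,0,0,0,-1]]}}

```text
t: 34.1
tool_pos: [0.621, -0.0914, 0.1497]
tool_rot: [2.717, -1.576, -0.004]
contact_force: [0.5, 0.1, -3.7]
opening: 0.0121
grip_force: 107.8
```

>>> {"api": "jog_arm", "payload": {"plan": [[0,0,0.9,0,0,0,-1],[0,0,0.9,0,0,0,-1],[0,0,0.9,0,0,0,-1],[0,0,0,0,0,0,-1],[0,0,0,0,0,0,-1]]}}

```text
t: 34.6
tool_pos: [0.6216, -0.0918, 0.0977]
tool_rot: [2.717, -1.577, -0.002]
contact_force: [0.6, -0.4, -2.6]
opening: 0.012
grip_force: 107.6
```

```bash
python3 -c "
from held import *
im=held('scene');held('top')
c=proj('scene',[.58,-.02,.08])[0].astype(int);save(cv2.resize(im[c[1]-50:c[1]+50,c[0]-60:c[0]+60],None,fx=5,fy=5),'s10.png')"; python3 plan.py .6227,-.0919,.0965,-60 .5902,-.0355,.0965,-60
```

```text
top side -1 n 155 slope [-0.041 -0.017] z 0.087 exp 0.0887 centre (array([ 0.59101764, -0.04338385]), np.int64(19)) expc [ 0.5946 -0.0428]
t 34.7 now [ 0.6229 -0.0923  0.0997] yaw -60.26 tilt [ 0.0021 -0.0005] op 0.0121 F [ 0.2  0.3 -2.1]
 turn n=1: -0.01 last -0.01
 shift n=1: [-0.02, -0.0, 0.16] last [-0.02, -0.0, 0.16]
 shift n=4: [-0.81, -0.0, 0.0] last [-0.82, -0.0, 0.0]
```

View pics/s10.png

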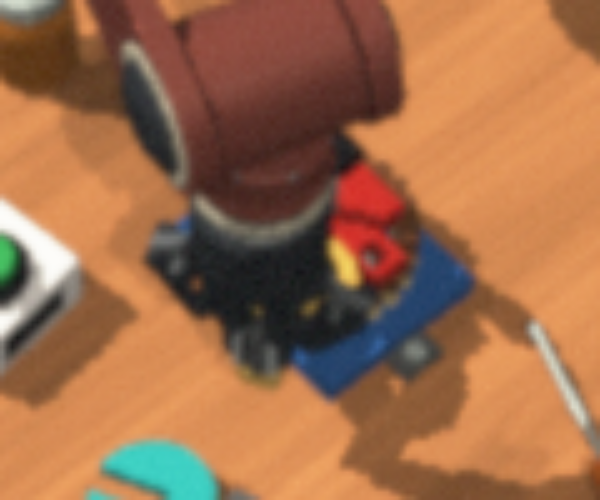

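>>> {"api": "jog_arm", "payload": {"plan": [[-0.6,0,0.08,0,0,0,-1],[-0.6,0,0,0,0,0,-1],[-0.6,0,0,0,0,0,-1],[0,0,0,0,0,0,-1]]}}

```text
t: 35.1
tool_pos: [0.6031, -0.059, 0.0969]
tool_rot: [-2.718, 1.575, 0.001]
contact_force: [-0.8, -0.9, -3.2]
opening: 0.0122
grip_force: 107.7
```

>>> {"api": "jog_arm", "payload": {"plan": [[-0.5,0,0,0,0,0,-1],[-0.5,0,0,0,0,0,-1],[-0.45,0,0,0,0,0,-1],[0,0,0,0,0,0,-1],[0,0,0,0,0,0,-1]]}}

```text
t: 35.6
tool_pos: [0.5898, -0.0356, 0.097]
tool_rot: [2.717, -1.577, 0.0]
contact_force: [0.5, 0.0, -3.2]
opening: 0.012
grip_force: 107.8
```

```bash
python3 plan.py .5897,-.0348,.0915,-60; python3 -c "
from held import *
from hang import handle
im=held('scene');held('top');im,d=look('scene');print(handle('scene',d,(.561,.013),.148))"
```

```text
t 35.6 now [ 0.5898 -0.0356  0.097 ] yaw -60.24 tilt [ 0.0002 -0.0002] op 0.0120 F [ 0.5  0.  -3.2]
 turn n=1: -0.01 last -0.01
 shift n=1: [-0.04, -0.02, 0.27] last [-0.04, -0.02, 0.27]
top side -1 n 155 slope [ 0.003 -0.003] z 0.0848 exp 0.086 centre (array([0.57475318, 0.03859477]), np.int64(15)) expc [0.5617 0.0136]Traceback (most recent call last):
  File "<string>", line 4, in <module>
    im=held('scene');held('top');im,d=look('scene');print(handle('scene',d,(.561,.013),.148))
                                                          ~~~~~~^^^^^^^^^^^^^^^^^^^^^^^^^^^^
  File "hang.py", line 4, in handle
    v,u=np.nonzero(m);q=plane(n,np.c_[u,v],zt)[:,:2];return len(u),np.round(cv2.minAreaRect((q*1000).astype(np.float32))[0],1),np.round(cv2.minAreaRect((q*1000).astype(np.float32))[1:][0],1),cv2.minAreaRect((q*1000).astype(np.float32))[2],q.mean(0).round(4)
                        ~~~~~^^^^^^^^^^^^^^^^^
  File "h.py", line 11, in plane
    K,k1,Rm,t=cam(n);d=rays(n,uv)@Rm;o=-Rm.T@t
                       ~~~~^^^^^^
  File "h.py", line 8, in rays
    p=cv2.undistortPoints(uv,K,np.array([k1,0,0,0.]),).reshape(-1,2)
      ~~~~~~~~~~~~~~~~~~~^^^^^^^^^^^^^^^^^^^^^^^^^^^^^
cv2.error: OpenCV(4.12.0) /io/opencv/modules/calib3d/src/undistort.dispatch.cpp:347: error: (-215:Assertion failed) CV_IS_MAT(_src) && CV_IS_MAT(_dst) && (_src->rows == 1 || _src->cols == 1) && (_dst->rows == 1 || _dst->cols == 1) && _src->cols + _src->rows - 1 == _dst->rows + _dst->cols - 1 && (CV_MAT_TYPE(_src->type) == CV_32FC2 || CV_MAT_TYPE(_src->type) == CV_64FC2) && (CV_MAT_TYPE(_dst->type) == CV_32FC2 || CV_MAT_TYPE(_dst->type) == CV_64FC2) in function 'cvUndistortPointsInternal'
```

>>> {"api": "jog_arm", "payload": {"plan": [[0,0,0.15,0,0,0,-1],[0,0,0.1,0,0,0,-1],[0,0,0,0,0,0,-1]]}}

```text
t: 36.05
tool_pos: [0.5901, -0.0361, 0.0925]
tool_rot: [2.717, -1.577, 0.0]
contact_force: [-2.7, -0.3, 1.8]
opening: 0.0122
grip_force: 108.4
```

>>> {"api": "jog_arm", "payload": {"plan": [[0,0,0.05,0,0,0,-1],[0,0,0,0,0,0,-1],[0,0,0,0,0,0,-1]]}}

```text
t: 36.35
tool_pos: [0.5902, -0.0362, 0.0924]
tool_rot: [2.717, -1.577, 0.001]
contact_force: [-3.1, -2.0, 6.3]
opening: 0.012
grip_force: 109.2
```

>>> {"api": "jog_arm", "payload": {"plan": [[0,0,0,0,0,0,-0.5],[0,0,0,0,0,0,0],[0,0,0,0,0,0,0.2],[0,0,0,0,0,0,0.2],[0,0,-0.5,0,0,0,0.2],[0,0,-1,0,0,0,0.2],[0,0,-1,0,0,0,0.2],[0,0,-1,0,0,0,0.2]]}}

```text
t: 37.15
tool_pos: [0.5899, -0.0358, 0.1624]
tool_rot: [-2.717, 1.577, -0.001]
contact_force: [0.1, -0.9, 0.5]
opening: 0.0514
grip_force: 0.0
```

>>> {"api": "jog_arm", "payload": {"plan": [[0,0,-1,0,0,-0.17,0.2],[0,0,-1,0,0,-0.17,0.2],[0,0,0,0,0,-0.17,0.2],[0,0,0,0,0,-0.17,0.2],[0,0,0,0,0,-0.17,0.2],[0,0,0,0,0,-0.17,0.2],[0,0,0,0,0,-0.17,0.2],[0,0,0,0,0,-0.17,0.2]]}}

```text
t: 37.95
tool_pos: [0.59, -0.0357, 0.2018]
tool_rot: [3.141, 0.034, 0.001]
contact_force: [1.1, 0.6, -0.7]
opening: 0.0511
grip_force: 0.0
```

>>> {"api": "jog_arm", "payload": {"plan": [[0,0,0,0,0,-0.17,0.2],[0,0,0,0,0,-0.17,0.2],[0,0,0,0,0,-0.17,0.2],[0,0,0,0,0,0,0.2]]}}

```text
t: 38.35
tool_pos: [0.59, -0.0358, 0.2017]
tool_rot: [3.073, 0.649, 0.001]
contact_force: [0.2, -0.6, -0.2]
opening: 0.0516
grip_force: 0.0
```

```bash
python3 plan.py .4365,.332,.205,24 .4365,.332,.06,24 .4365,.332,.023,24
```

```text
t 38.4 now [ 0.59   -0.0358  0.2017] yaw 23.86 tilt [ 0.0009 -0.0001] op 0.0516 F [ 0.2 -0.6 -0.2]
 shift n=20: [0.02, -1.0, -0.01] last [0.04, -0.92, 0.02]
 shift n=8: [0.0, 0.0, 0.91] last [0.0, 0.0, 0.88]
 shift n=2: [0.0, 0.0, 0.92] last [0.0, 0.0, 0.93]
```

>>> {"api": "jog_arm", "payload": {"plan": [[0.02,-1,0,0,0,0,0.2],[0.02,-1,0,0,0,0,0.2],[0.02,-1,0,0,0,0,0.2],[0.02,-1,0,0,0,0,0.2],[0.02,-1,0,0,0,0,0.2],[0.02,-1,0,0,0,0,0.2],[0.02,-1,0,0,0,0,0.2],[0.02,-1,0,0,0,0,0.2]]}}

```text
t: 39.15
tool_pos: [0.5266, 0.1139, 0.201]
tool_rot: [-3.073, -0.649, -0.0]
contact_force: [0.7, -0.1, 0.0]
opening: 0.0514
grip_force: 0.0
```

>>> {"api": "jog_arm", "payload": {"plan": [[0.02,-1,0,0,0,0,0.2],[0.02,-1,0,0,0,0,0.2],[0.02,-1,0,0,0,0,0.2],[0.02,-1,0,0,0,0,0.2]]}}

```text
t: 39.55
tool_pos: [0.4955, 0.1876, 0.201]
tool_rot: [-3.073, -0.649, -0.0]
contact_force: [0.1, -0.7, 0.1]
opening: 0.051
grip_force: 0.0
```

```bash
cat > placed.py <<'E'
from hang import *
import sys
def placed(zs):
  for n in('top','scene'):
    im,d=look(n);P=cloud(n,d);np.savez('pics/last_%s.npz'%n,im=im,d=d)
    try:h=handle(n,d,(.561,.013),.148);print(n,'handle',h[1],h[3])
    except Exception:h=None
    for z0 in zs:
        try:
            o,l,k,nl=disc(n,im,d,(.5612,.0146),z0);v=l-o;print(n,z0,'c',o.round(4),'inl',k,'lug',l.round(4),nl,'ang',np.degrees(np.arctan2(v[1],v[0])).round(1))
        except Exception:print('x')
    k=(brass(im)>0)&(np.hypot(P[...,0]-.561,P[...,1]-.0145)<.038)&(P[...,2]>.05)
    q=P[k];A=np.c_[q[:,0]-.561,q[:,1]-.0145,np.ones(len(q))];f=np.linalg.lstsq(A,q[:,2],rcond=None)[0];print(n,'plane',len(q),f.round(4))
placed([float(a) for a in sys.argv[2:]])
E
python3 placed.py x .068; sed -i 's/A=(.454,.147,0)/A=(.56,.014,0)/' st.py; python3 st.py BC; python3 plan.py .4365,.332,.205,24 .4365,.332,.06,24 .4365,.332,.023,24
```

```text
top handle [560.7  13.9] 88.5844497680664
top 0.068 c [0.5616 0.0131] inl 49 lug [ 0.5903 -0.0353] 29 ang -59.4
top plane 333 [-0.0203 -0.0539  0.0837]
scene handle [565.8  10. ] 88.27638244628906
scene 0.068 c [0.5623 0.0132] inl 50 lug [ 0.5917 -0.0351] 39 ang -58.6
scene plane 342 [ 0.034  -0.0159  0.0812]
== top
handle 72 [560.7  13.9] [15.3 33.8] 88.5844497680664 [0.5607 0.0139]
disc B [0.3845 0.3079] lug [0.4338 0.331 ] 29 inl 31 dist 0.0545 ang 25.0
disc C [ 0.5444 -0.3505] lug [ 0.6009 -0.3362] 27 inl 56 dist 0.0582 ang 14.2
== scene
handle 90 [565.3  10. ] [22.3 40.9] 88.2764663696289 [0.5647 0.0111]
disc B [0.414  0.3413] lug [0. 0.] 0 inl 18 dist 0.5366 ang -140.5
disc C [ 0.5455 -0.3516] lug [ 0.6006 -0.3383] 44 inl 66 dist 0.0567 ang 13.6
t 39.8 now [0.4963 0.1864 0.201 ] yaw 23.94 tilt [ 0.0003 -0.0002] op 0.0511 F [-0.3 -0.6  0.6]
 shift n=8: [0.03, -0.98, -0.02] last [0.01, -1.01, -0.06]
 shift n=8: [0.0, 0.0, 0.91] last [0.0, 0.0, 0.88]
 shift n=2: [0.0, 0.0, 0.92] last [0.0, 0.0, 0.93]
```

Disc A is home and flat (centre within 2 mm of the stem, lug at −59°). Disc B next.

>>> {"api": "jog_arm", "payload": {"plan": [[0.03,-0.98,0,0,0,0,0.2],[0.03,-0.98,0,0,0,0,0.2],[0.03,-0.98,0,0,0,0,0.2],[0.03,-0.98,0,0,0,0,0.2],[0.03,-0.98,0,0,0,0,0.2],[0.03,-0.98,0,0,0,0,0.2],[0.03,-0.98,0,0,0,0,0.2],[0.01,-1,0,0,0,0,0.2]]}}

```text
t: 40.55
tool_pos: [0.4374, 0.3313, 0.2009]
tool_rot: [3.074, 0.647, 0.0]
contact_force: [-0.0, -0.2, -0.3]
opening: 0.0511
grip_force: 0.0
```

>>> {"api": "jog_arm", "payload": {"plan": [[0,0,0.91,0,0,0,0.2],[0,0,0.91,0,0,0,0.2],[0,0,0.91,0,0,0,0.2],[0,0,0.91,0,0,0,0.2],[0,0,0.91,0,0,0,0.2],[0,0,0,0,0,0,0.2],[0,0,0,0,0,0,0.2]]}}

```text
t: 41.25
tool_pos: [0.4375, 0.3308, 0.11]
tool_rot: [3.074, 0.649, -0.001]
contact_force: [-0.5, 0.0, 0.8]
opening: 0.051
grip_force: 0.0
```

```bash
python3 plan.py .4365,.332,.023,24
python3 - <<'E'
from look import *
n='scene';im,d=look(n)
c=proj('scene',[.42,.325,.05])[0].astype(int);save(cv2.resize(im[c[1]-45:c[1]+45,c[0]-60:c[0]+60],None,fx=5,fy=5),'s11.png')
E
```

```text
t 41.2 now [0.4375 0.3308 0.11  ] yaw 23.83 tilt [-0.0004 -0.0004] op 0.0510 F [-0.5  0.   0.8]
 shift n=5: [-0.0, -0.02, 0.87] last [-0.02, 0.0, 0.87]
```

View pics/s11.png

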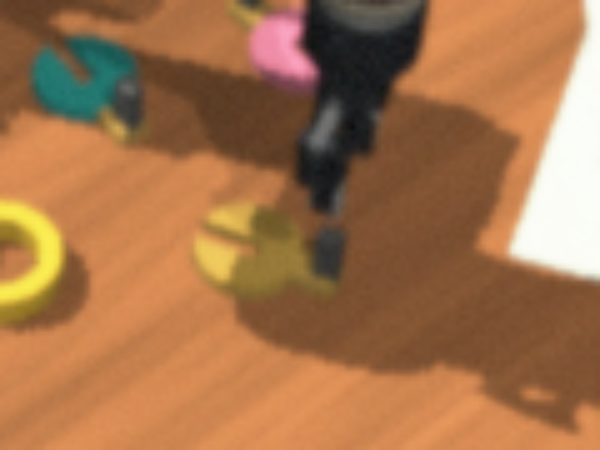

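Disc B's lug (crop 328,255) lies under the gripper. Lowering and gripping.

>>> {"api": "jog_arm", "payload": {"plan": [[-0.02,-0.04,0.87,0,0,0,0.2],[0,0,0.87,0,0,0,0.2],[0,0,0.87,0,0,0,0.2],[0,0,0.87,0,0,0,0.2],[0,0,0.87,0,0,0,0.2],[0,0,0,0,0,0,0.2],[0,0,0,0,0,0,-1],[0,0,0,0,0,0,-1]], "grip_force": 110}}

```text
t: 42.1
tool_pos: [0.438, 0.3324, 0.0248]
tool_rot: [-3.073, -0.65, -0.005]
contact_force: [0.5, -0.2, 1.0]
opening: 0.0228
grip_force: 0.2
```

>>> {"api": "jog_arm", "payload": {"plan": [[0,0,0,0,0,0,-1],[0,0,0,0,0,0,-1],[0,0,0,0,0,0,-1],[0,0,0,0,0,0,-1],[0,0,-0.5,0,0,0,-1],[0,0,-1,0,0,0,-1],[0,0,-1,0,0,0,-1],[0,0,-1,0,0,0,-1]]}}

```text
t: 42.9
tool_pos: [0.4361, 0.3312, 0.0933]
tool_rot: [3.073, 0.65, -0.002]
contact_force: [0.6, -0.0, -2.3]
opening: 0.012
grip_force: 107.1
```

>>> {"api": "jog_arm", "payload": {"plan": [[0,0,-1,0,0,0,-1],[0,0,-1,0,0,-0.16,-1],[0,0,-1,0,0,-0.16,-1],[0,0,-1,0,0,-0.16,-1],[0,0,-1,0,0,-0.16,-1],[0,0,-1,0,0,-0.17,-1],[0,0,0,0,0,0,-1],[0,0,0,0,0,0,-1]]}}

```text
t: 43.7
tool_pos: [0.4364, 0.3315, 0.2125]
tool_rot: [2.718, 1.575, -0.0]
contact_force: [-0.4, -0.9, -3.5]
opening: 0.0118
grip_force: 107.1
```

```bash
python3 -c "
from held import *
held('scene');held('top')"; python3 plan.py .6222,.1203,.225,60 .6222,.1203,.1085,60 .5897,.064,.1085,60
```

```text
scene side -1 n 393 slope [-0.011  0.023] z 0.1968 exp 0.2005 centre (array([0.41222285, 0.27200834]), np.int64(51)) expc [0.4077 0.2818]
top side -1 n 316 slope [-0.002  0.008] z 0.1986 exp 0.2 centre (array([0.40559081, 0.27805179]), np.int64(44)) expc [0.4075 0.2817]
t 43.8 now [0.4358 0.3312 0.211 ] yaw 60.22 tilt [-0.0026 -0.0015] op 0.0118 F [-1.3  0.5 -3.3]
 turn n=1: 0.00 last 0.00
 shift n=14: [-0.32, 0.95, -0.05] last [-0.31, 0.99, -0.05]
 shift n=6: [0.0, 0.0, 0.97] last [0.0, 0.0, 0.98]
 shift n=4: [-0.81, 0.0, 0.0] last [-0.82, 0.0, 0.0]
```

>>> {"api": "jog_arm", "payload": {"plan": [[-0.32,0.95,-0.05,0,0,0,-1],[-0.32,0.95,-0.05,0,0,0,-1],[-0.32,0.95,-0.05,0,0,0,-1],[-0.32,0.95,-0.05,0,0,0,-1],[-0.32,0.95,-0.05,0,0,0,-1],[-0.32,0.95,-0.05,0,0,0,-1],[-0.32,0.95,-0.05,0,0,0,-1],[-0.32,0.95,-0.05,0,0,0,-1]]}}

```text
t: 44.6
tool_pos: [0.543, 0.2111, 0.2188]
tool_rot: [-2.717, -1.576, 0.005]
contact_force: [0.4, -1.2, -2.9]
opening: 0.0118
grip_force: 107.3
```

>>> {"api": "jog_arm", "payload": {"plan": [[-0.32,0.95,-0.05,0,0,0,-1],[-0.32,0.95,-0.05,0,0,0,-1],[-0.32,0.95,-0.05,0,0,0,-1],[-0.32,0.95,-0.05,0,0,0,-1],[-0.32,0.95,-0.05,0,0,0,-1],[-0.31,0.99,-0.05,0,0,0,-1],[0,0,0,0,0,0,-1]]}}

```text
t: 45.3
tool_pos: [0.6263, 0.1195, 0.2271]
tool_rot: [2.717, 1.574, 0.001]
contact_force: [0.6, 0.4, -2.6]
opening: 0.0121
grip_force: 107.2
```

>>> {"api": "jog_arm", "payload": {"plan": [[0,0,0.97,0,0,0,-1],[0,0,0.97,0,0,0,-1],[0,0,0.97,0,0,0,-1],[0,0,0.97,0,0,0,-1],[0,0,0.97,0,0,0,-1],[0,0,0.9,0,0,0,-1],[0,0,0,0,0,0,-1],[0,0,0,0,0,0,-1]]}}

```text
t: 46.1
tool_pos: [0.6243, 0.122, 0.1118]
tool_rot: [-2.716, -1.579, 0.001]
contact_force: [-0.2, -0.6, -1.7]
opening: 0.0121
grip_force: 107.4
```

```bash
python3 -c "
from held import *
held('scene');held('top')"; python3 plan.py .5902,.0648,.1085,60
```

```text
scene side -1 n 478 slope [0.023 0.047] z 0.0971 exp 0.1019 centre (array([0.59859604, 0.06474608]), np.int64(61)) expc [0.5968 0.0725]
top side -1 n 237 slope [0.083 0.032] z 0.0993 exp 0.1025 centre (array([0.62249374, 0.02672182]), np.int64(23)) expc [0.5971 0.0726]
t 46.2 now [0.6253 0.1221 0.1135] yaw 60.33 tilt [0.0025 0.0002] op 0.0120 F [ 1.1  0.6 -2.4]
 turn n=1: 0.01 last 0.01
 shift n=4: [-0.84, -0.02, 0.06] last [-0.84, -0.03, 0.07]
```

>>> {"api": "jog_arm", "payload": {"plan": [[-0.6,-0.05,0,0,0,0,-1],[-0.6,-0.05,0,0,0,0,-1],[-0.6,0,0,0,0,0,-1],[0,0,0,0,0,0,-1]]}}

```text
t: 46.6
tool_pos: [0.6038, 0.09, 0.112]
tool_rot: [2.717, 1.576, -0.001]
contact_force: [0.5, 0.4, -2.9]
opening: 0.0122
grip_force: 107.4
```

>>> {"api": "jog_arm", "payload": {"plan": [[-0.5,0,0,0,0,0,-1],[-0.5,0,0,0,0,0,-1],[-0.44,0,0,0,0,0,-1],[0,0,0,0,0,0,-1],[0,0,0,0,0,0,-1]]}}

```text
t: 47.1
tool_pos: [0.5904, 0.0665, 0.1119]
tool_rot: [-2.716, -1.578, -0.0]
contact_force: [0.6, -0.1, -3.2]
opening: 0.0123
grip_force: 107.5
```

```bash
python3 -c "
from held import *
held('scene');im=held('top')"; python3 plan.py .5912,.0666,.104,60
```

```text
scene side -1 n 400 slope [0.007 0.028] z 0.0969 exp 0.1009 centre (array([0.5663649 , 0.00989589]), np.int64(48)) expc [0.5623 0.0171]
top side -1 n 271 slope [0.027 0.054] z 0.0973 exp 0.1009 centre (array([0.56009607, 0.0108396 ]), np.int64(17)) expc [0.5624 0.0173]
t 47.2 now [0.5906 0.0668 0.1119] yaw 60.34 tilt [0.0001 0.0001] op 0.0120 F [-0.  -0.5 -3.5]
 turn n=1: 0.01 last 0.01
 shift n=1: [0.01, 0.03, 0.4] last [0.01, 0.03, 0.4]
```

>>> {"api": "jog_arm", "payload": {"plan": [[0,0,0.2,0,0,0,-1],[0,0,0.1,0,0,0,-1],[0,0,0,0,0,0,-1]]}}

```text
t: 47.5
tool_pos: [0.5903, 0.0669, 0.1054]
tool_rot: [-2.716, -1.579, 0.001]
contact_force: [0.5, -0.2, -2.8]
opening: 0.0117
grip_force: 107.6
```

>>> {"api": "jog_arm", "payload": {"plan": [[0,0,0.06,0,0,0,-1],[0,0,0,0,0,0,-1],[0,0,0,0,0,0,-1]]}}

```text
t: 47.8
tool_pos: [0.5906, 0.0668, 0.1051]
tool_rot: [-2.716, -1.579, -0.0]
contact_force: [-1.6, 0.4, 0.6]
opening: 0.012
grip_force: 107.9
```

>>> {"api": "jog_arm", "payload": {"plan": [[0,0,0,0,0,0,-0.5],[0,0,0,0,0,0,0],[0,0,0,0,0,0,0.2],[0,0,0,0,0,0,0.2],[0,0,-0.5,0,0,0,0.2],[0,0,-1,0,0,0,0.2],[0,0,-1,0,0,0,0.2],[0,0,-1,0,0,0,0.2]]}}

```text
t: 48.6
tool_pos: [0.5906, 0.0666, 0.1763]
tool_rot: [2.716, 1.578, 0.001]
contact_force: [0.6, -0.4, 0.3]
opening: 0.0509
grip_force: 0.0
```

>>> {"api": "jog_arm", "payload": {"plan": [[0,0,-1,0,0,0.17,0.2],[0,0,-1,0,0,0.17,0.2],[0,0,0,0,0,0.17,0.2],[0,0,0,0,0,0.17,0.2],[0,0,0,0,0,0.17,0.2],[0,0,0,0,0,0.18,0.2],[0,0,0,0,0,0,0.2]]}}

```text
t: 49.3
tool_pos: [0.5907, 0.0666, 0.2156]
tool_rot: [3.118, 0.383, 0.002]
contact_force: [-0.1, 0.2, 0.1]
opening: 0.0513
grip_force: 0.0
```

```bash
python3 plan.py .601,-.337,.205,14 .601,-.337,.06,14 .601,-.337,.023,14
```

```text
t 49.3 now [0.5907 0.0666 0.2156] yaw 14.00 tilt [ 0.001 -0.   ] op 0.0513 F [-0.1  0.2  0.1]
 shift n=20: [-0.22, 0.99, 0.03] last [-0.2, 0.9, -0.04]
 shift n=8: [0.0, 0.0, 0.91] last [0.0, 0.0, 0.88]
 shift n=2: [0.0, 0.0, 0.92] last [0.0, 0.0, 0.93]
```

>>> {"api": "jog_arm", "payload": {"plan": [[-0.22,0.99,0.03,0,0,0,0.2],[-0.22,0.99,0.03,0,0,0,0.2],[-0.22,0.99,0.03,0,0,0,0.2],[-0.22,0.99,0.03,0,0,0,0.2],[-0.22,0.99,0.03,0,0,0,0.2],[-0.22,0.99,0.03,0,0,0,0.2],[-0.22,0.99,0.03,0,0,0,0.2],[-0.22,0.99,0.03,0,0,0,0.2]]}}

```text
t: 50.1
tool_pos: [0.5947, -0.0965, 0.2105]
tool_rot: [3.117, 0.388, 0.001]
contact_force: [-0.8, 0.6, 0.7]
opening: 0.0512
grip_force: 0.0
```

>>> {"api": "jog_arm", "payload": {"plan": [[-0.22,0.99,0.03,0,0,0,0.2],[-0.22,0.99,0.03,0,0,0,0.2],[-0.22,0.99,0.03,0,0,0,0.2],[-0.22,0.99,0.03,0,0,0,0.2]]}}

```text
t: 50.5
tool_pos: [0.5967, -0.1776, 0.2081]
tool_rot: [3.117, 0.388, 0.001]
contact_force: [0.2, 0.7, -0.6]
opening: 0.0512
grip_force: 0.0
```

```bash
python3 placed.py x .068 .080; python3 st.py C; python3 plan.py .601,-.337,.205,14 .601,-.337,.023,14
```

```text
top handle [563.3  30.8] 81.39566802978516
top 0.068 c [0.5628 0.0134] inl 55 lug [ 0.5898 -0.029 ] 52 ang -57.5
top 0.08 c [0.5613 0.0137] inl 54 lug [0.5884 0.0551] 47 ang 56.8
top plane 388 [0.0287 0.0196 0.0937]
scene handle [575.1  17.1] 27.147695541381836
scene 0.068 c [0.5592 0.0167] inl 44 lug [0.5917 0.0498] 82 ang 45.5
scene 0.08 c [0.5655 0.0105] inl 44 lug [0.5936 0.0559] 53 ang 58.3
scene plane 367 [0.06   0.048  0.0921]
== top
handle 71 [560.7  13.9] [15.3 33.8] 88.5844497680664 [0.561  0.0139]
disc C [ 0.5445 -0.3505] lug [ 0.5978 -0.3362] 31 inl 56 dist 0.0552 ang 15.0
== scene
handle 90 [565.4  10.7] [41.  23.7] 2.1293222904205322 [0.5652 0.0113]
disc C [ 0.5452 -0.3515] lug [ 0.601  -0.3388] 48 inl 66 dist 0.0572 ang 12.8
t 50.7 now [ 0.5967 -0.1766  0.2078] yaw 14.04 tilt [0.0002 0.0005] op 0.0510 F [0.6 0.9 0. ]
 shift n=8: [-0.22, 0.98, 0.02] last [-0.19, 0.97, -0.0]
 shift n=10: [0.0, 0.0, 0.91] last [0.0, 0.0, 0.91]
```

>>> {"api": "jog_arm", "payload": {"plan": [[-0.22,0.98,0,0,0,0,0.2],[-0.22,0.98,0,0,0,0,0.2],[-0.22,0.98,0,0,0,0,0.2],[-0.22,0.98,0,0,0,0,0.2],[-0.22,0.98,0,0,0,0,0.2],[-0.22,0.98,0,0,0,0,0.2],[-0.22,0.98,0,0,0,0,0.2],[-0.19,0.97,0,0,0,0,0.2]]}}

```text
t: 51.5
tool_pos: [0.6008, -0.3389, 0.2074]
tool_rot: [-3.118, -0.382, 0.0]
contact_force: [1.2, 0.5, 0.1]
opening: 0.0512
grip_force: 0.0
```

>>> {"api": "jog_arm", "payload": {"plan": [[0,0,0.91,0,0,0,0.2],[0,0,0.91,0,0,0,0.2],[0,0,0.91,0,0,0,0.2],[0,0,0.91,0,0,0,0.2],[0,0,0.91,0,0,0,0.2],[0,0,0,0,0,0,0.2],[0,0,0,0,0,0,0.2]]}}

```text
t: 52.2
tool_pos: [0.6007, -0.3365, 0.1157]
tool_rot: [-3.117, -0.383, 0.001]
contact_force: [0.7, 0.0, -0.0]
opening: 0.0516
grip_force: 0.0
```

```bash
python3 plan.py .601,-.337,.023,14
python3 - <<'E'
from hang import *
for n in('top','scene'):
    im,d=look(n);P=cloud(n,d)
    r=np.hypot(P[...,0]-.561,P[...,1]-.0145)
    k=(brass(im)>0)&(r<.036)&(abs(P[...,2]-.092)<.011)
    q=P[k];A=np.c_[q[:,0]-.561,q[:,1]-.0145,np.ones(len(q))]
    from scipy.optimize import least_squares
    f=least_squares(lambda x:A@x-q[:,2],[0,0,.092],loss='soft_l1',f_scale=.002).x;print(n,len(q),f.round(4),np.std(A@f-q[:,2]).round(4))
E
```

```text
t 52.2 now [ 0.6007 -0.3365  0.1157] yaw 14.00 tilt [-0.001   0.0008] op 0.0516 F [ 0.7  0.  -0. ]
 shift n=5: [0.0, 0.01, 0.93] last [0.01, -0.01, 0.91]
top 315 [0.0133 0.0181 0.0926] 0.0038
scene 282 [0.0255 0.0146 0.091 ] 0.0035
```

Disc B is flat and home (top at 92 mm, slope within noise, centre within 1 mm on the top view). Gripping disc C.

>>> {"api": "jog_arm", "payload": {"plan": [[0,0.01,0.93,0,0,0,0.2],[0,0,0.93,0,0,0,0.2],[0,0,0.93,0,0,0,0.2],[0,0,0.93,0,0,0,0.2],[0,0,0.91,0,0,0,0.2],[0,0,0,0,0,0,0.2],[0,0,0,0,0,0,-1],[0,0,0,0,0,0,-1]], "grip_force": 115}}

```text
t: 53.1
tool_pos: [0.6018, -0.3377, 0.025]
tool_rot: [3.117, 0.382, 0.002]
contact_force: [-0.0, 0.4, 0.5]
opening: 0.0228
grip_force: 0.0
```

>>> {"api": "jog_arm", "payload": {"plan": [[0,0,0,0,0,0,-1],[0,0,0,0,0,0,-1],[0,0,0,0,0,0,-1],[0,0,0,0,0,0,-1],[0,0,-0.5,0,0,0,-1],[0,0,-1,0,0,0,-1],[0,0,-1,0,0,0,-1],[0,0,-1,0,0,0,-1]]}}

```text
t: 53.9
tool_pos: [0.6001, -0.3366, 0.0935]
tool_rot: [-3.117, -0.382, 0.003]
contact_force: [0.6, -0.6, -3.3]
opening: 0.0118
grip_force: 112.1
```

>>> {"api": "jog_arm", "payload": {"plan": [[0,0,-1,0,0,-0.17,-1],[0,0,-1,0,0,-0.17,-1],[0,0,-1,0,0,-0.17,-1],[0,0,-1,0,0,-0.17,-1],[0,0,-1,0,0,-0.17,-1],[0,0,-1,0,0,-0.17,-1],[0,0,0,0,0,-0.17,-1],[0,0,0,0,0,-0.17,-1]]}}

```text
t: 54.7
tool_pos: [0.6007, -0.3371, 0.2144]
tool_rot: [2.484, 1.923, -0.0]
contact_force: [0.4, 0.3, -3.5]
opening: 0.0117
grip_force: 112.2
```

>>> {"api": "jog_arm", "payload": {"plan": [[0,0,0,0,0,-0.17,-1],[0,0,0,0,0,-0.17,-1],[0,0,0,0,0,-0.17,-1],[0,0,0,0,0,-0.17,-1],[0,0,0,0,0,-0.17,-1],[0,0,0,0,0,-0.17,-1],[0,0,0,0,0,-0.17,-1],[0,0,0,0,0,-0.17,-1]]}}

```text
t: 55.5
tool_pos: [0.6001, -0.3367, 0.2126]
tool_rot: [-1.158, -2.917, -0.001]
contact_force: [-0.2, 0.5, -1.9]
opening: 0.0114
grip_force: 112.2
```

>>> {"api": "jog_arm", "payload": {"plan": [[0,0,0,0,0,-0.17,-1],[0,0,0,0,0,-0.17,-1],[0,0,0,0,0,-0.17,-1],[0,0,0,0,0,-0.17,-1],[0,0,0,0,0,-0.17,-1],[0,0,0,0,0,-0.12,-1],[0,0,0,0,0,0,-1]]}}

```text
t: 56.2
tool_pos: [0.6002, -0.3368, 0.2128]
tool_rot: [0.0, -3.139, -0.002]
contact_force: [-0.7, -0.3, -2.5]
opening: 0.0122
grip_force: 112.1
```

```bash
python3 -c "
from held import *
held('scene');held('top')"; python3 plan.py .4362,.0146,.225,180 .4362,.0146,.1255,180
```

```text
scene side -1 n 653 slope [-0.009  0.011] z 0.1986 exp 0.2019 centre (array([ 0.66468071, -0.34158398]), np.int64(69)) expc [ 0.6573 -0.3369]
top side -1 n 195 slope [-0.     0.004] z 0.1999 exp 0.2021 centre (array([ 0.66053565, -0.34003821]), np.int64(26)) expc [ 0.6574 -0.337 ]
t 56.3 now [ 0.6004 -0.3369  0.2131] yaw 179.92 tilt [-0.0015  0.0008] op 0.0116 F [ 0.4 -0.3 -1.9]
 shift n=18: [0.46, 0.98, -0.03] last [0.42, 0.9, -0.09]
 shift n=5: [0.0, 0.0, 1.0] last [0.0, 0.0, 0.98]
```

>>> {"api": "jog_arm", "payload": {"plan": [[0.46,0.98,-0.03,0,0,0,-1],[0.46,0.98,-0.03,0,0,0,-1],[0.46,0.98,-0.03,0,0,0,-1],[0.46,0.98,-0.03,0,0,0,-1],[0.46,0.98,-0.03,0,0,0,-1],[0.46,0.98,-0.03,0,0,0,-1],[0.46,0.98,-0.03,0,0,0,-1],[0.46,0.98,-0.03,0,0,0,-1]]}}

```text
t: 57.1
tool_pos: [0.5265, -0.1795, 0.2185]
tool_rot: [-0.002, -3.141, -0.0]
contact_force: [-0.1, 0.8, -2.5]
opening: 0.0116
grip_force: 112.4
```

>>> {"api": "jog_arm", "payload": {"plan": [[0.46,0.98,0,0,0,0,-1],[0.46,0.98,0,0,0,0,-1],[0.46,0.98,0,0,0,0,-1],[0.46,0.98,0,0,0,0,-1],[0.46,0.98,0,0,0,0,-1],[0.46,0.98,0,0,0,0,-1],[0.46,0.98,0,0,0,0,-1],[0.46,0.98,0,0,0,0,-1]]}}

```text
t: 57.9
tool_pos: [0.4528, -0.0229, 0.2186]
tool_rot: [-0.002, -3.141, -0.0]
contact_force: [-0.2, 0.1, -2.2]
opening: 0.0117
grip_force: 112.4
```

>>> {"api": "jog_arm", "payload": {"plan": [[0.46,0.98,0,0,0,0,-1],[0.42,0.9,0,0,0,0,-1],[0,0,0,0,0,0,-1],[0,0,0,0,0,0,-1]]}}

```text
t: 58.3
tool_pos: [0.4359, 0.0139, 0.2188]
tool_rot: [-0.001, 3.141, -0.001]
contact_force: [0.3, 0.1, -2.4]
opening: 0.012
grip_force: 112.2
```

```bash
python3 placed.py x .068 .08; python3 -c "
from held import *
held('scene');held('top')"; python3 plan.py  .4362,.0146,.1255,180
```

```text
top handle [563.3  30.8] 81.39566802978516
top 0.068 c [0.5627 0.0133] inl 49 lug [ 0.5876 -0.0292] 47 ang -59.6
top 0.08 c [0.5612 0.0132] inl 50 lug [0.5886 0.055 ] 47 ang 56.8
top plane 339 [-0.5818  0.0155  0.1013]
scene handle [575.8  15.6] 23.87714958190918
scene 0.068 c [0.5591 0.0166] inl 44 lug [0.5919 0.051 ] 80 ang 46.4
scene 0.08 c [0.5656 0.0103] inl 45 lug [0.5938 0.0579] 50 ang 59.4
scene plane 398 [-0.56    0.2401  0.1017]
scene side -1 n 456 slope [-0.007  0.008] z 0.2042 exp 0.2077 centre (array([0.50235171, 0.00720517]), np.int64(57)) expc [0.4932 0.0133]
top side -1 n 107 slope [-0.007  0.003] z 0.2052 exp 0.2077 centre (array([0.49573119, 0.01096808]), np.int64(14)) expc [0.4932 0.0133]
t 58.5 now [0.4362 0.0133 0.2187] yaw 179.95 tilt [-0.0001 -0.0002] op 0.0120 F [ 0.5  0.2 -2.5]
 shift n=5: [-0.0, 0.01, 0.93] last [-0.0, 0.02, 0.94]
```

>>> {"api": "jog_arm", "payload": {"plan": [[0.1,0.03,0.93,0,0,0,-1],[0,0.03,0.93,0,0,0,-1],[0,0,0.93,0,0,0,-1],[0,0,0.93,0,0,0,-1],[0,0,0.9,0,0,0,-1],[0,0,0,0,0,0,-1],[0,0,0,0,0,0,-1]]}}

```text
t: 59.2
tool_pos: [0.4341, 0.0148, 0.1264]
tool_rot: [-0.001, -3.141, -0.0]
contact_force: [-0.5, 0.1, -1.7]
opening: 0.0113
grip_force: 112.4
```

```bash
python3 -c "
from held import *
held('scene');held('top')"; python3 plan.py  .5015,.0146,.124,180
```

```text
scene side -1 n 418 slope [-0.029 -0.003] z 0.1111 exp 0.1162 centre (array([0.50043538, 0.00725886]), np.int64(53)) expc [0.4917 0.0148]
top side -1 n 129 slope [-0.239  0.033] z 0.1134 exp 0.1167 centre (array([0.49794781, 0.01484261]), np.int64(13)) expc [0.4919 0.0148]
t 59.3 now [0.4349 0.0148 0.1277] yaw -180.00 tilt [ 0.0021 -0.0003] op 0.0115 F [ 0.1  0.4 -1.9]
 turn n=45: -0.18 last -0.08
 shift n=4: [-0.83, -0.0, 0.05] last [-0.84, -0.01, 0.03]
```

>>> {"api": "jog_arm", "payload": {"plan": [[-0.6,0,0,0,0,0,-1],[-0.6,0,0,0,0,0,-1],[-0.6,0,0,0,0,0,-1],[0,0,0,0,0,0,-1]]}}

```text
t: 59.7
tool_pos: [0.4719, 0.0151, 0.128]
tool_rot: [-0.001, 3.138, 0.0]
contact_force: [-0.0, 0.9, -1.6]
opening: 0.0121
grip_force: 112.4
```

>>> {"api": "jog_arm", "payload": {"plan": [[-0.5,0,0,0,0,0,-1],[-0.5,0,0,0,0,0,-1],[-0.53,0,0,0,0,0,-1],[0,0,0,0,0,0,-1],[0,0,0,0,0,0,-1]]}}

```text
t: 60.2
tool_pos: [0.5007, 0.0151, 0.1261]
tool_rot: [0.001, -3.141, 0.0]
contact_force: [-0.8, 0.5, -2.3]
opening: 0.0118
grip_force: 112.6
```

```bash
python3 -c "
from held import *
held('scene');held('top')"; python3 plan.py  .5015,.0146,.118,-180
```

```text
scene side -1 n 390 slope [-0.029  0.01 ] z 0.111 exp 0.1151 centre (array([0.56849824, 0.00935187]), np.int64(32)) expc [0.5575 0.0152]
top side -1 n 31 slope [-0.556  0.004] z 0.1121 exp 0.1151 centre None expc [0.5574 0.0152]
t 60.3 now [0.5004 0.0152 0.1261] yaw -179.97 tilt [-0.0003 -0.    ] op 0.0117 F [-0.3  0.2 -3.5]
 shift n=1: [-0.06, -0.03, 0.41] last [-0.06, -0.03, 0.41]
```

>>> {"api": "jog_arm", "payload": {"plan": [[0,0,0.15,0,0,0,-1],[0,0,0.15,0,0,0,-1],[0,0,0,0,0,0,-1]]}}

```text
t: 60.6
tool_pos: [0.4999, 0.0153, 0.1195]
tool_rot: [0.001, -3.14, -0.0]
contact_force: [-0.8, 0.2, -2.0]
opening: 0.0119
grip_force: 112.6
```

>>> {"api": "jog_arm", "payload": {"plan": [[0,0,0.06,0,0,0,-1],[0,0,0,0,0,0,-1],[0,0,0,0,0,0,-1]]}}

```text
t: 60.9
tool_pos: [0.5006, 0.0152, 0.1191]
tool_rot: [-0.001, 3.142, -0.0]
contact_force: [-0.6, 0.5, -3.1]
opening: 0.0118
grip_force: 112.6
```

>>> {"api": "jog_arm", "payload": {"plan": [[0,0,0.06,0,0,0,-1],[0,0,0,0,0,0,-1],[0,0,0,0,0,0,-1]]}}

```text
t: 61.2
tool_pos: [0.5006, 0.0152, 0.1179]
tool_rot: [0.001, -3.142, 0.0]
contact_force: [0.1, -0.4, -3.2]
opening: 0.0117
grip_force: 112.5
```

```bash
python3 -c "
from held import *
held('scene')"; python3 plan.py
```

```text
scene side -1 n 424 slope [-0.067 -0.041] z 0.1015 exp 0.1069 centre (array([0.56824685, 0.00839841]), np.int64(49)) expc [0.5576 0.0152]
t 61.2 now [0.5006 0.0152 0.1179] yaw -179.97 tilt [ 0. -0.] op 0.0113 F [ 0.3  0.  -2.4]
```

>>> {"api": "jog_arm", "payload": {"plan": [[0,0,0.06,0,0,0,-1],[0,0,0,0,0,0,-1],[0,0,0,0,0,0,-1]]}}

```text
t: 61.55
tool_pos: [0.5007, 0.0152, 0.1176]
tool_rot: [-0.001, 3.142, -0.0]
contact_force: [-4.7, -0.1, 5.1]
opening: 0.0118
grip_force: 113.5
```

>>> {"api": "jog_arm", "payload": {"plan": [[0,0,0,0,0,0,-0.5],[0,0,0,0,0,0,0],[0,0,0,0,0,0,0.2],[0,0,0,0,0,0,0.2],[0,0,-0.5,0,0,0,0.2],[0,0,-1,0,0,0,0.2],[0,0,-1,0,0,0,0.2],[0,0,-1,0,0,0,0.2]]}}

```text
t: 62.35
tool_pos: [0.5007, 0.0152, 0.1882]
tool_rot: [-0.001, 3.141, -0.0]
contact_force: [0.5, -0.2, -0.3]
opening: 0.0514
grip_force: 0.0
```

```bash
python3 plan.py .455,-.1605,.2,-180 .455,-.1605,.085,180
```

```text
t 62.4 now [0.5007 0.0152 0.1882] yaw -179.97 tilt [ 0.0008 -0.0001] op 0.0514 F [ 0.5 -0.2 -0.3]
 shift n=9: [0.25, -0.98, -0.07] last [0.29, -0.94, -0.03]
 turn n=45: -0.18 last -0.08
 shift n=6: [0.0, 0.0, 0.96] last [0.0, 0.0, 0.95]
```

>>> {"api": "jog_arm", "payload": {"plan": [[0.26,-0.98,-0.07,0,0,0,0.2],[0.26,-0.98,-0.07,0,0,0,0.2],[0.26,-0.98,-0.07,0,0,0,0.2],[0.26,-0.98,-0.07,0,0,0,-1],[0.26,-0.98,-0.07,0,0,0,-1],[0.26,-0.98,-0.07,0,0,0,-1],[0.26,-0.98,-0.07,0,0,0,-1],[0.26,-0.98,-0.07,0,0,0,-1]]}}

```text
t: 63.15
tool_pos: [0.459, -0.1425, 0.1989]
tool_rot: [-0.001, 3.14, -0.001]
contact_force: [0.8, 0.1, 0.3]
opening: 0.0001
grip_force: 0.0
```

>>> {"api": "jog_arm", "payload": {"plan": [[0.29,-0.94,0,0,0,0,-1],[0,0,0,0,0,0,-1],[0,0,0,0,0,0,-1]]}}

```text
t: 63.45
tool_pos: [0.4534, -0.1605, 0.1985]
tool_rot: [0.001, 3.141, 0.0]
contact_force: [0.4, 0.0, 0.1]
opening: 0.0003
grip_force: 0.0
```

```bash
python3 plan.py .452,-.160,.09,-180;python3 placed.py x .068 .08 .092
python3 - <<'E'
from hang import *
from scipy.optimize import least_squares
o=[]
for n in('top','scene'):
    z=np.load('pics/last_%s.npz'%n);im,d=z['im'],z['d'];P=cloud(n,d)
    r=np.hypot(P[...,0]-.561,P[...,1]-.0145)
    k=(brass(im)>0)&(r<.036)&(abs(P[...,2]-.104)<.011)
    q=P[k];A=np.c_[q[:,0]-.561,q[:,1]-.0145,np.ones(len(q))]
    f=least_squares(lambda x:A@x-q[:,2],[0,0,.1],loss='soft_l1',f_scale=.002).x;print(n,len(q),f.round(4))
    v,u=np.nonzero((P[...,2]>.112)&(P[...,2]<.165)&(r<.075)&(r>.042));a=P[v,u];print('lug angles hist',np.histogram(np.degrees(np.arctan2(a[:,1]-.0145,a[:,0]-.561)),np.arange(-180,181,20))[0])
    c=proj(n,[.56,.0145,.1])[0].astype(int);o.append(cv2.resize(im[c[1]-40:c[1]+40,c[0]-40:c[0]+40],(400,400),interpolation=cv2.INTER_CUBIC))
save(np.hstack(o),'fin.png')
E
```

```text
t 63.5 now [ 0.4534 -0.1605  0.1985] yaw 179.98 tilt [0.0008 0.0001] op 0.0003 F [0.4 0.  0.1]
 turn n=45: 0.18 last 0.08
 shift n=6: [0.01, 0.0, 0.9] last [0.02, 0.02, 0.92]
top handle [545.4  14.3] 88.58566284179688
top 0.068 c [0.563  0.0128] inl 51 lug [ 0.5872 -0.0126] 58 ang -46.3
top 0.08 c [0.5626 0.0125] inl 52 lug [0.5866 0.0168] 60 ang 10.1
top 0.092 c [0.561  0.0126] inl 53 lug [0.5137 0.0167] 41 ang 175.0
top plane 398 [-0.0243 -0.0843  0.1051]
scene handle [560.6  13.5] 21.8925724029541
scene 0.068 c [0.5556 0.021 ] inl 37 lug [0.5871 0.0124] 108 ang -15.2
scene 0.08 c [0.561  0.0155] inl 36 lug [0.5865 0.0172] 90 ang 3.8
scene 0.092 c [0.5676 0.009 ] inl 41 lug [0.5117 0.0141] 44 ang 174.7
scene plane 377 [-0.1415  0.0668  0.1041]
top 327 [-0.0211 -0.0194  0.1043]
lug angles hist [21  0  0  0  0 15 13  0  0  0  0 17 15  0  0  0  0  8]
scene 264 [-0.0075 -0.0101  0.1035]
lug angles hist [44  0  0  0  0 13 18  0  0  0  0 36 11  0  0  0  0 16]
```

View pics/fin.png

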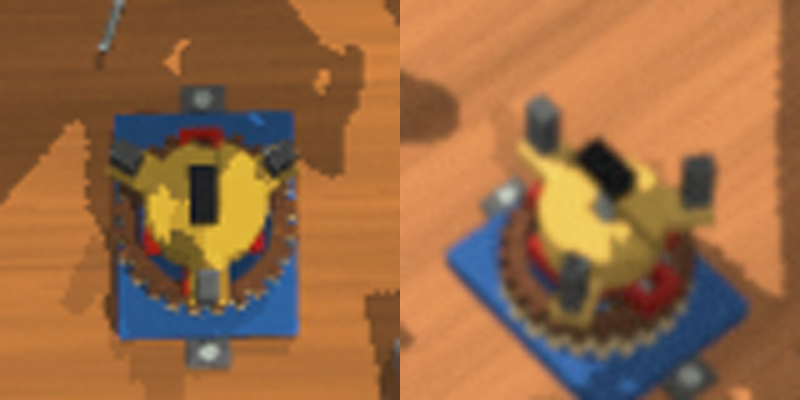

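The stack looks right: three lugs at about −60, 60 and 180°, top disc flat at 104 mm. Before pressing, a check that no further brass disc is on the bench.

Run:
```python
from hang import *
for f in('top0','last_top','scene0','last_scene'):
    im=np.load('pics/%s.npz'%f)['im'];n='top' if 'top' in f else 'scene'
    nl,lab,st,ce=cv2.connectedComponentsWithStats(brass(im))
    print(f,[(ce[i].round().astype(int).tolist(),int(st[i,4]),plane(n,[ce[i]],.012)[0][:2].round(2).tolist()) for i in range(1,nl) if st[i,4]>150])
```

```text
top0 [([422, 120], 158, [0.71, -0.45]), ([505, 162], 181, [0.56, -0.72]), ([395, 169], 415, [0.55, -0.35]), ([248, 200], 410, [0.46, 0.14]), ([198, 222], 412, [0.39, 0.31]), ([241, 253], 401, [0.28, 0.17])]
last_top [([413, 126], 252, [0.69, -0.41]), ([494, 163], 185, [0.56, -0.69]), ([287, 165], 533, [0.57, 0.01]), ([241, 253], 407, [0.28, 0.17])]
scene0 [([273, 174], 451, [0.28, 0.17]), ([325, 172], 345, [0.39, 0.31]), ([303, 210], 349, [0.46, 0.14]), ([195, 323], 515, [0.55, -0.35])]
last_scene [([273, 174], 457, [0.28, 0.17]), ([294, 240], 577, [0.53, 0.05])]
```

>>> {"api": "jog_arm", "payload": {"plan": [[0.05,0,0.95,0,0,0,-1],[0,0,0.95,0,0,0,-1],[0,0,0.95,0,0,0,-1],[0,0,0.95,0,0,0,-1],[0,0,0.95,0,0,0,-1],[0,0,0.5,0,0,0,-1],[0,0,0,0,0,0,-1],[0,0,0,0,0,0,-1]]}}

```text
t: 64.35
tool_pos: [0.4527, -0.1603, 0.0935]
tool_rot: [-0.002, 3.141, -0.0]
contact_force: [-0.7, -0.1, -0.3]
opening: 0.0004
grip_force: 0.0
```

No other disc: the rest are the ring, the hammer handle and the cup. Pressing.

>>> {"api": "jog_arm", "payload": {"plan": [[0,0,0.8,0,0,0,-1],[0,0,0.3,0,0,0,-1],[0,0,0.2,0,0,0,-1],[0,0,0,0,0,0,-1]]}}

```text
t: 64.75
tool_pos: [0.4524, -0.1605, 0.0672]
tool_rot: [-0.001, 3.141, -0.0]
contact_force: [0.0, -0.5, 0.8]
opening: 0.0001
grip_force: 0.0
```

>>> {"api": "jog_arm", "payload": {"plan": [[0,0,0.15,0,0,0,-1],[0,0,0.1,0,0,0,-1],[0,0,0,0,0,0,-1]]}}

```text
t: 65.05
tool_pos: [0.4529, -0.1608, 0.0626]
tool_rot: [-0.001, 3.14, -0.001]
contact_force: [-0.1, 0.5, 4.4]
opening: -0.0
grip_force: 1.9
```

>>> {"api": "jog_arm", "payload": {"plan": [[0,0,0.1,0,0,0,-1],[0,0,0.08,0,0,0,-1],[0,0,0,0,0,0,-1],[0,0,0,0,0,0,-1]]}}

```text
t: 65.45
tool_pos: [0.453, -0.1608, 0.0608]
tool_rot: [-0.001, 3.141, -0.001]
contact_force: [-6.3, 3.0, 17.0]
opening: -0.0001
grip_force: 8.2
```

Bottomed out: 17 N and about 6 mm of travel. Retreating.

>>> {"api": "jog_arm", "payload": {"plan": [[0,0,-0.5,0,0,0,-1],[0,0,-1,0,0,0,-1],[0,0,-1,0,0,0,-1],[0,0,-1,0,0,0,-1],[0,0,-1,0,0,0,-1],[0,0,-1,0,0,0,-1],[0,0,0,0,0,0,-1],[0,0,0,0,0,0,-1]]}}

```text
t: 66.25
tool_pos: [0.4521, -0.1604, 0.1677]
tool_rot: [0.001, -3.141, -0.0]
contact_force: [0.0, 0.8, -0.4]
opening: -0.0001
grip_force: 0.0
```

```bash
python3 placed.py x .092; python3 -c "
from h import *
print(ctrl.finish_job())"
```

```text
top handle [545.9  32.7] 88.58566284179688
top 0.092 c [0.5606 0.0124] inl 53 lug [0.5108 0.0166] 39 ang 175.1
top plane 398 [-0.0275 -0.0714  0.1052]
scene handle [549.6  10.4] 2.1293222904205322
scene 0.092 c [0.5693 0.0077] inl 43 lug [0.5134 0.0142] 49 ang 173.4
scene plane 365 [-0.1475  0.0662  0.1038]
the job is handed in; nothing more can be done
None
```

The job is handed in at about 66 s: both gear layers and the hanger are seated on the pegs, all three brass discs on the bench are flat and home with lugs about 120° apart, and the start button was pressed fully down and released; no verdict was returned.

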